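# Check a chassis frame for square by its two diagonals and true it up

## Task

Check the small aluminium chassis frame in the jig for square with the sprung slide rule. Pinch the rule's two lugs together, set it flat inside the frame from the near left corner to the far right corner and let go so that it springs into both corners, read it, then do the same across the other diagonal and leave it sitting there. The two diagonals will differ: gently push the loose far rail lengthwise by its end until both diagonals are equal, without shoving hard or disturbing the other things on the bench.

Things in the scene. Friction and masses are not known exactly. Their poses are not given: they have to be found in the camera images.
- jig: grey jig plate, 210 (x) x 270 (y) x 10 mm, fixed to the bench; origin at the centre of its underside, x from near to far rail, y left. On it stand two aluminium rails along y, 10 mm thick, 26 mm high above the plate; each has a square leg turned 30 mm inwards at both ends: the frame's four corners. The pocket when square is about 125 (x) by 170 mm (y), its middle up to 5 mm off the plate's along y
- fixed_lug (a point): centre of the fixed lug of the slide rule: upright steel plate 8 mm thick, 22 mm wide, top 50 mm above the rule's underside (this point 32 mm above it, on the rule's middle line). Axes: x along the rule towards the sliding lug, z up. The wooden bar under both lugs is 13 mm high, 20 mm wide, 112 mm long
- sliding_lug (a point): centre of the sliding lug, like the fixed one, 59 mm from it (67 mm over both) when the rule is fully out, 17 mm (25 mm over both) when pinched fully in; a spring of 2.4 N (out) to 4 N (in) pushes it outwards. Pinched in, the rule is held rigidly by its lugs and can be carried by them; it weighs about 0.2 kg
- fixed_tip (a point): outermost point of the rule's fixed round end (5 mm radius), 78.5 mm beyond the fixed lug's centre; 7.5 mm above the rule's underside
- sliding_tip (a point): outermost point of the rule's sliding round end (5 mm radius), 78.5 mm beyond the sliding lug's centre; 7.5 mm above the rule's underside. Moves with the sliding lug
- reading (a joint): how far the rule's sliding end is pushed in, in m: 0 fully out (tip to tip 216 mm), 0.042 fully in (174 mm). Across a diagonal of the frame it stands between 0.002 and 0.016; a greater value is a shorter diagonal, and moving the far rail 1 mm changes it by about 0.8 mm. The middle of the two readings is the reading for the square frame, to 0.3 mm
- far_side (a point): point of the jig plate's top under the far rail, at its middle to 12 mm; axes as the jig's. The far rail is loose: it slides along y only, on dry friction of 9 N, and starts 3.5 to 7 mm off square to the left or right (not measured). Its end faces, 94 mm either way along y from its middle, carry ears 24 mm wide (+x from its inner face, 5 mm short of here), 46 mm high: push there, below 25 N
Mind the look-alikes: they are no part of the job. Leave any pink or yellow look-alike of the part that bears fixed_lug alone.

How it is judged:
By the outcome, as a careful person would: the job done as asked, in the order asked, and still so for the second after the job is handed in, with the robot touching nothing.
It also fails if it takes over 58 s, if anything falls off the work surface, if the arm or the gripper's body presses on something with over 40 N, if the wrist force passes 120 N, or if a joint passes its speed limit or range.

## Robot

A 6-joint arm with a two-finger parallel gripper is mounted at the origin on the work surface. World frame = base frame: x ahead of the robot, y to its left, z up, the work surface at z = 0. Lengths are in m, angles in rad, forces in N, time in s.
With the tool pointing down it reaches from about 0.3 to 0.75 m from the base axis. Payload 8.5 kg.
Tool frame: the origin (TCP) lies at the very end of the fingers, on their centre line; the grasp point (between the pads) lies 19 mm behind it (arm.grasp_offset is the z of the grasp point in the tool frame, in m); z points along the fingers, y is the line along which they close (so a half turn about z gives the same grasp; the last joint's range is limited). The gripper opens to 85 mm and grips with 20 to 120 N. Pads are 22 mm wide; open, the fingers measure 114 mm over their backs; the gripper's body (76 mm by 85 mm) begins 54 mm behind the grasp point. The pads swing forward as they close: fully open they stand 13 mm farther back than shut.
Start: joints at [-1.564, 0.381, 1.297, -0, 1.464, -0.215], TCP at [0.121, -0.537, 0.231] pointing down, gripper open.
Joint ranges: [-3.11, 3.11], [-0.89, 2.33], [0.22, 2.48], [-1.42, 4.56], [0.17, 2.85], [-2.88, 2.88]. Speed limits (rad/s): [2.39, 2.39, 3.14, 3.14, 3.14, 3.14].

## Interface

Orientations are given as a 3x3 rotation matrix whose columns are the frame's x, y, z axes.
In Python, from workcell import arm gives the robot as it stands. The module is installed in compiled form; this text tells all that it offers.
- The arm moves only by the tool drive_tool, never from a script. Its argument "plan" is a list of rows, each an object of numbers: "tx", "ty", "tz": the shift along the tool's x, y, z in mm; "ax", "ay", "az": the turn, a rotation vector about the tool's x, y, z in degrees. In form: [{"tx": .., "ty": .., "tz": .., "ax": .., "ay": .., "az": ..}, ...]. A call has 1 to 8 rows; each row is the pose to reach, as a shift and turn from the pose commanded when the call began, along the tool's axes at that moment; what a row does not reach only later rows make up. A row lasts 1/12 s, in which the tool goes at most 41.7 mm and 7.16 degrees, less where a joint would pass 70% of its speed; a pose out of reach is approached as far as the arm can. A call with a gripper value outside its range is refused whole. "hand" is the closure, from -1 (fully open) to 1 (shut), set as the call begins (left out, the last holds). The fingers move at their own pace and stop on an object; the grip force is fixed at half the most. Time passes only in rows, so rows that repeat a pose let the fingers close. It gives the time, the measured TCP pose, the force, the opening and the grip force at its end, in the units of the state.
- arm.get_state(): the state, without advancing time (a new reading comes with each control period).
- arm.snapshot(name): name is "scene" or "top" or "wrist"; returns (picture, depth): 480x640x3 uint8, red, green, blue; 480x640 float32, m along the optical axis (not along the pixel's ray), 0 where there is no reading.
- arm.camera_info(name): a dict with "K" (3x3 intrinsics, pixels), "world_to_cam" (4x4, takes a point from world to camera coordinates). Camera axes: x right, y up, looking along -z (the intrinsics and any distortion apply to the point x, -y, -z); pixel columns grow to the right and rows downward; lengths in m; the calibration is good to about 2 mm. A picture is of the moment at which its call begins: read the wrist's pose just before it. camera_info takes no time and is no camera call; for the wrist camera it gives the pose at the moment of the call.
- arm.finish_job(): hands the job in; it is judged then, once.
The state is a dict: "clock": time; "q": joint angles; "qd": joint speeds; "effort": joint torques, N m; "eef_pos": TCP position; "eef_rot": TCP orientation; "wrist_force": force on the tool from outside, world axes, zero at the start; "wrist_torque": the same for the moment, N m; "gripper_width": finger opening in m; "finger_force": force on a finger pad.
Only numpy, scipy, OpenCV 4.12 (cv2) and the standard library are available. Lean on these libraries where they do the work, as an engineer would, in place of code of your own. Each camera call takes 0.05 s, during which the arm holds its last target. There are 200 camera calls.

## Working session

There is one attempt and no reset: what is moved stays moved. The work goes in short steps, Python scripts to look and compute and a tool call to move; the robot and the scene stay as the last step left them, time stands still between calls to the robot, and variables do not carry over. Pictures are saved under pics/ and viewed, at most 10 in all, crops included, and the job is handed in when it is done.

Besides the shell and the picture viewer there is one more tool, called after ">>>" as name(argument=value, ...) on one line, values as JSON. drive_tool: Moves the arm, as the interface text tells. Its arguments: {"type":"object","properties":{"plan":{"type":"array","items":{"type":"object","properties":{"tx":{"type":"number"},"ty":{"type":"number"},"tz":{"type":"number"},"ax":{"type":"number"},"ay":{"type":"number"},"az":{"type":"number"}}}},"hand":{"type":"number"}},"required":["plan"]}

```bash
ls; mkdir -p pics
python3 - <<'E'
from workcell import arm
import cv2,numpy as np
s=arm.get_state();print(s['clock'],s['eef_pos'],s['eef_rot'],s['gripper_width'],arm.grasp_offset)
ims=[]
for n in ['scene','top']:
    p,d=arm.snapshot(n);cv2.imwrite(f'pics/{n}0.png',p[:,:,::-1]);np.save(f'pics/{n}0d.npy',d)
    c=arm.camera_info(n);print(n,c['K'],c['world_to_cam'],c.keys())
E
```

```text
pics
0.0 [ 0.12096772 -0.53623192  0.23071493] [[ 9.75512801e-01  2.19942664e-01 -2.03048101e-05]
 [ 2.19942463e-01 -9.75511774e-01  1.44643294e-03]
 [ 2.98324734e-04 -1.41547974e-03 -9.99998954e-01]] 0.08545082370652946 -0.0187
scene [[438.05254977   0.         318.594094  ]
 [  0.         438.05254977 239.85499729]
 [  0.           0.           1.        ]] [[ 0.87697152  0.4805362   0.00243146 -0.47125909]
 [-0.3894092   0.70768312  0.58952953 -0.01527432]
 [ 0.28156958 -0.51794744  0.80774316 -1.07505857]
 [ 0.          0.          0.          1.        ]] dict_keys(['K', 'world_to_cam'])
top [[572.58111814   0.         318.58817448]
 [  0.         572.58111814 244.26533461]
 [  0.           0.           1.        ]] [[-9.77805369e-03 -9.99952189e-01 -9.74943204e-05  2.06545663e-01]
 [ 9.72063869e-01 -9.52821291e-03  2.34523024e-01 -4.32458192e-01]
 [-2.34512740e-01  2.19840801e-03  9.72110561e-01 -9.88436205e-01]
 [ 0.00000000e+00  0.00000000e+00  0.00000000e+00  1.00000000e+00]] dict_keys(['K', 'world_to_cam'])
```

View pics/top0.png

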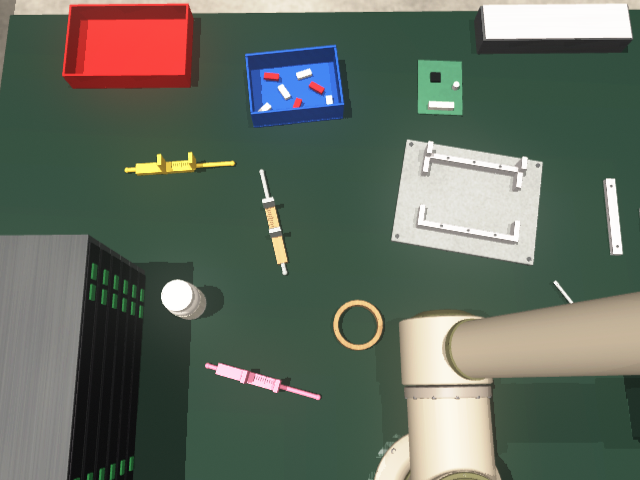

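View pics/scene0.png

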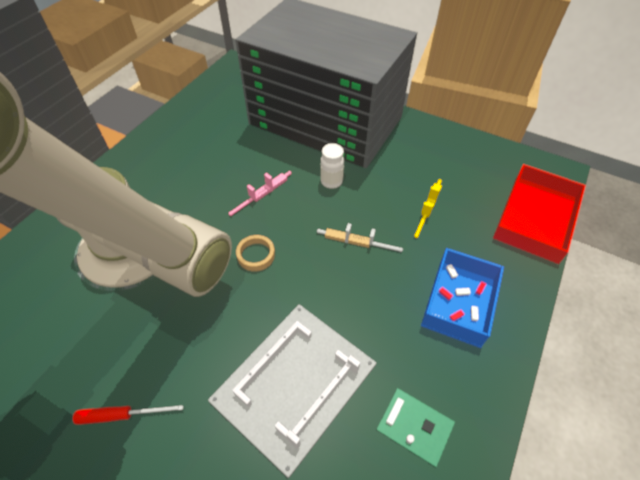

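Top view: rule candidates are wooden bar with steel lugs at (275,222), yellow at (180,165), pink at (262,381). The white bar at (613,216) is a loose rail look-alike. The wooden one is the rule. The jig is at (468,202). I'll check with one close crop and measure from both views.

```bash
cat > h.py <<'E'
import numpy as np,cv2
def cast(c,px,z):
    "rays through pixels px onto plane z"
    K,T=c['K'],c['world_to_cam'];px=np.atleast_2d(px).astype(float)
    d=np.c_[(px-K[:2,2])/K[0,0],np.ones(len(px))]*[1,-1,-1]
    R,t=T[:3,:3],T[:3,3];o=-R.T@t;d=d@R
    return o+d*((z-o[2])/d[:,2])[:,None]
def cloud(c,depth,box):
    u0,v0,u1,v1=box;v,u=np.mgrid[v0:v1,u0:u1];z=depth[v0:v1,u0:u1]
    K,T=c['K'],c['world_to_cam']
    p=np.stack([(u-K[0,2])/K[0,0]*z,-(v-K[1,2])/K[1,1]*z,-z],-1)
    return (p-T[:3,3])@T[:3,:3]
def tri(c1,p1,c2,p2):
    "one point seen in two views"
    a0=cast(c1,p1,0)[0];a1=cast(c1,p1,.2)[0];b0=cast(c2,p2,0)[0];b1=cast(c2,p2,.2)[0]
    A=np.c_[a1-a0,b0-b1];s=np.linalg.lstsq(A,b0-a0,rcond=None)[0]
    p=a0+s[0]*(a1-a0);q=b0+s[1]*(b1-b0);return (p+q)/2,np.linalg.norm(p-q)
def project(c,P):
    T=c['world_to_cam'];q=np.atleast_2d(P)@T[:3,:3].T+T[:3,3]
    return np.c_[c['K'][0,2]+c['K'][0,0]*q[:,0]/-q[:,2],c['K'][1,2]-c['K'][1,1]*q[:,1]/-q[:,2]]
E
python3 - <<'E'
from workcell import arm
from h import *
c=arm.camera_info('top');d=np.load('pics/top0d.npy');im=cv2.imread('pics/top0.png')
w=cloud(c,d,(0,0,640,480))
print('table',np.median(w[280:300,230:300,2]))
b=(slice(160,285),slice(250,300))
z=w[b][...,2];m=z>.03
n,l,st,ce=cv2.connectedComponentsWithStats(m.astype(np.uint8))
for i in range(1,n): 
  p=w[b][l==i]; print('lug',st[i],ce[i]+[250,160],p.mean(0),p[:,2].max())
m=z>.004; p=w[b][m]; 
r=cv2.minAreaRect((p[:,:2]*1000).astype(np.float32));print('rule rect',r)
v,u=np.where(m);
for s in (v.argmin(),v.argmax()): print('tip px',u[s]+250,v[s]+160,w[v[s]+160,u[s]+250])
# jig
b=(slice(130,275),slice(385,555));q=w[b];print('plate z',np.median(q[...,2]))
m=(q[...,2]>.006);r=cv2.minAreaRect((q[m][:,:2]*1000).astype(np.float32));print(r)
m=(q[...,2]>.026).astype(np.uint8);n,l,st,ce=cv2.connectedComponentsWithStats(m)
for i in range(1,n):
  if st[i][4]>5:
    k=q[l==i];print('rail',st[i],k[:,2].max(),cv2.minAreaRect((k[:,:2]*1000).astype(np.float32)))
a=cv2.resize(im[155:285,225:325],None,fx=4,fy=4,interpolation=cv2.INTER_CUBIC)
e=cv2.resize(im[130:275,385:555],None,fx=2.3,fy=2.3*520/333.5,interpolation=cv2.INTER_CUBIC)
e=cv2.resize(e,(391,520));cv2.imwrite('pics/crop1.png',np.hstack([a,e]))
E
```

```text
table 0.0003070507771775788
lug [26 17  1  1  1] [276. 177.] [0.19059572 0.20458822 1.06231081] 1.0623108136202621
lug [47 21  1  1  1] [297. 181.] [0.19059572 0.20458822 1.06231081] 1.0623108136202621
lug [24 23  1  1  1] [274. 183.] [0.19059572 0.20458822 1.06231081] 1.0623108136202621
lug [29 22  1  1  1] [279. 182.] [0.19059572 0.20458822 1.06231081] 1.0623108136202621
lug [27 30  1  1  1] [277. 190.] [0.19059572 0.20458822 1.06231081] 1.0623108136202621
lug [12 37 13 10 87] [267.70114943 201.36781609] [0.51495674 0.29505598 0.05767567] 1.0623108136202621
lug [31 40  1  1  1] [281. 200.] [0.19059572 0.20458822 1.06231081] 1.0623108136202621
lug [ 8 58  1  1  1] [258. 218.] [0.19059572 0.20458822 1.06231081] 1.0623108136202621
lug [26 65  1  1  1] [276. 225.] [0.19059572 0.20458822 1.06231081] 1.0623108136202621
lug [19 67 13  9 80] [274.5375 231.    ] [0.46145232 0.2828769  0.04657017] 0.05375496042850347
lug [17 74  1  1  1] [267. 234.] [0.19059572 0.20458822 1.06231081] 1.0623108136202621
lug [48 82  2  2  2] [298.5 242.5] [0.19059572 0.20458822 1.06231081] 1.0623108136202621
l
[... 834 characters left out ...]
257. 280.] [0.19059572 0.20458822 1.06231081] 1.0623108136202621
rule rect ((403.062744140625, 277.096435546875), (435.52825927734375, 109.15052795410156), 4.773660659790039)
tip px 255 160 [0.617523   0.32573564 0.00519812]
tip px 290 284 [0.36972257 0.25632256 0.00559965]
plate z 0.008478864481371248
((415.6792297363281, -53.667022705078125), (321.9170227050781, 604.81640625), 69.09832763671875)
rail [  37   11  106   49 1026] 1.0623108136202621 ((449.0697326660156, 57.63948059082031), (181.36172485351562, 566.3204956054688), 42.62327194213867)
rail [ 32  75 103  38 872] 1.0623108136202621 ((388.82269287109375, 53.29505920410156), (158.59547424316406, 472.8441162109375), 34.10612487792969)
```

View pics/crop1.png

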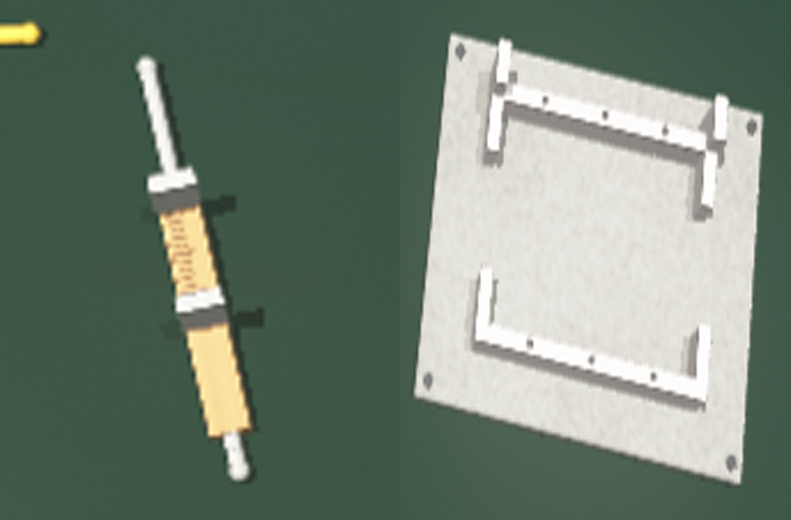

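The left crop shows a wooden bar with two white-topped steel lugs: sliding lug at (172,180) on the side with the long rod, fixed lug at (200,300). This is the right rule. The right crop shows the jig with its far rail (the one with ears) at the top.

Run:
```python
from workcell import arm
from h import *
c=arm.camera_info('top');c2=arm.camera_info('scene');d=np.load('pics/top0d.npy');im=cv2.imread('pics/top0.png');im2=cv2.imread('pics/scene0.png')
w=cloud(c,d,(0,0,640,480));z=np.where(d>0,w[...,2],0)
def comps(m,off,amin=6):
  n,l,st,ce=cv2.connectedComponentsWithStats(m.astype(np.uint8));return [(ce[i]+off,st[i][4],l==i) for i in range(1,n) if st[i][4]>=amin]
b=(slice(190,245),slice(255,295));hs=cv2.cvtColor(im,cv2.COLOR_BGR2HSV)[b]
L=[]
for ce,a,m in comps((hs[...,1]<50)&(hs[...,2]>190)&(z[b]>.04),[255,190]):
  L.append(ce);print('lug top',ce,a,'z',np.median(z[b][m]),cast(c,ce,.05))
P=[cast(c,l,.05)[0] for l in L];v=P[0]-P[-1];print('dist',np.linalg.norm(v),'yaw deg',np.degrees(np.arctan2(v[1],v[0])))
# scene view lug tops
b2=(slice(215,260),slice(310,410));hs2=cv2.cvtColor(im2,cv2.COLOR_BGR2HSV)[b2]
print([project(c2,p) for p in P]); 
for ce,a,m in comps((hs2[...,1]<60)&(hs2[...,2]>150),[310,215],4): print('scene white',ce,a)
# tips
b=(slice(160,285),slice(250,300))
for s in ('tipS',(slice(168,175),slice(255,270))),('tipF',(slice(266,276),slice(278,292))):
  q=im[s[1]].max(2)>110;vv,uu=np.where(q);o=[s[1][1].start,s[1][0].start];print(s[0],uu.mean()+o[0],vv.mean()+o[1],uu.min()+o[0],vv.min()+o[1],vv.max()+o[1], cast(c,[uu.mean()+o[0],vv.mean()+o[1]],.0075))
# jig plate
b=(slice(130,275),slice(385,555));zz=z[b];g=(zz>.004).astype(np.uint8)
g=((cv2.cvtColor(im,cv2.COLOR_BGR2HSV)[b][...,2]>90)).astype(np.uint8)
cn=max(cv2.findContours(g,0,2)[0],key=cv2.contourArea);pp=cast(c,cn[:,0,:]+[385,130],.010)
print('plate',cv2.minAreaRect((pp[:,:2]*1000).astype(np.float32)))
for lo,hi in((.05,.062),(.031,.041)):
  for ce,a,m in comps((zz>lo)&(zz<hi),[385,130],12):
    k=w[b][m];print('z>',lo,ce,a,np.median(k[:,2]),k.mean(0),cv2.minAreaRect((k[:,:2]*1000).astype(np.float32)))
```

```text
lug top [267.27272727 199.68181818] 44 z 0.050700877893913227 [[0.52074257 0.29657812 0.05      ]]
lug top [274.26086957 229.58695652] 46 z 0.05032299392790218 [[0.46323275 0.28314523 0.05      ]]
dist 0.05905777789934215 yaw deg 13.147190044812582
[array([[372.44573952, 230.89613279]]), array([[348.25878033, 225.60239708]])]
scene white [348.075 226.925] 40
scene white [382.75882353 242.19411765] 170
scene white [321.         230.73529412] 34
scene white [346.  234.5] 4
tipS 261.15384615384613 171.53846153846155 259 169 174 [[0.59241142 0.31305029 0.0075    ]]
tipF 283.7142857142857 269.9761904761905 281 266 274 [[0.39611783 0.26806457 0.0075    ]]
plate ((527.6939086914062, -83.00160217285156), (318.6783752441406, 286.28082275390625), 89.43871307373047)
z> 0.05 [429.38571429 147.65714286] 70 0.05560464359345249 [ 0.61878919 -0.00841135  0.05556232] ((619.667236328125, -9.059182167053223), (9.917110443115234, 25.537704467773438), 77.79120635986328)
z> 0.05 [523.62337662 162.80519481] 77 0.05563009939882011 [ 0.58667894 -0.1832487   0.05548824] ((587.5321655273438, -183.53846740722656), (10.826440811157227, 25.637571334838867), 79.11074829101562)
z> 0.031 [475.09117221 165.3357453 ] 691 0.0360470355990877 [ 0.5901832  -0.09760191  0.03592203] ((586.89111328125, -93.43851470947266), (188.18780517578125, 51.043968200683594), 79.06880950927734)
z> 0.031 [467.91015625 228.27473958] 768 0.03581978498990041 [ 0.46612629 -0.07513524  0.03571325] ((476.3433837890625, -76.72686004638672), (188.2087860107422, 41.45589065551758), 78.9778060913086)
```

```bash
cat >> h.py <<'E'
def rel(s,pos,yang,zdown=True):
    "row (mm, deg) taking state s to TCP pos with tool y at world angle yang (deg), pointing straight down"
    from scipy.spatial.transform import Rotation as Ro
    R=np.array(s['eef_rot']);a=np.radians(yang)
    y=np.array([np.cos(a),np.sin(a),0]);zz=np.array([0,0,-1.]);T=np.c_[np.cross(y,zz),y,zz]
    return np.round(R.T@(np.array(pos)-s['eef_pos'])*1000,1),np.round(np.degrees(Ro.from_matrix(R.T@T).as_rotvec()),2)
E
python3 - <<'E'
from workcell import arm
from h import *
s=arm.get_state();print(rel(s,[.40,-.10,.27],-20),rel(s,[.492,.29,.12],13.15))
cw=arm.camera_info('wrist');T=cw['world_to_cam'];o=-T[:3,:3].T@T[:3,3];R=s['eef_rot'];print('cam in tool',R.T@(o-s['eef_pos']),'axis',R.T@(-T[2,:3]),'camx',R.T@T[0,:3],cw['K'][0])
c=arm.camera_info('top');d=np.load('pics/top0d.npy');w=cloud(c,d,(385,130,555,275)).reshape(-1,3)
a=np.radians(-11);Rj=np.array([[np.cos(a),np.sin(a)],[-np.sin(a),np.cos(a)]])
k=w[(w[:,2]>.0345)&(w[:,2]<.0375)];
for sgn in(0,1):
  q=k[(k[:,0]+.19*k[:,1]>.51)==sgn][:,:2]@Rj.T
  # long strip: fit line
  h=np.histogram(q[:,0],np.arange(q[:,0].min(),q[:,0].max()+.003,.003));print('x hist',h[0],h[1][[0,-1]].round(4))
  h=np.histogram(q[:,1],12);print('y',h[0],q[:,1].min(),q[:,1].max())
  st=q[(q[:,1]>q[:,1].min()+.015)&(q[:,1]<q[:,1].max()-.015)];print('strip',st.min(0),st.max(0),np.degrees(np.polyfit(st[:,1],st[:,0],1)[0]))
E
```

```text
(array([ 368.2, -364.2,  -38.6]), array([-6.000e-02, -5.000e-02, -5.729e+01])) (array([ 543.7, -724.2,  111.9]), array([-4.000e-02, -7.000e-02, -9.044e+01]))
cam in tool [ 0.06796     0.00093713 -0.14177493] axis [-2.66188978e-01  4.13692260e-04  9.63920773e-01] camx [ 9.43047686e-04  9.99999541e-01 -1.68751598e-04] [354.25744142   0.         318.11859453]
x hist [79 90 80 62  7  8 10 12 10 14 12  7  6  6] [0.4615 0.5035]
y [76 30 29 23 22 28 21 22 20 31 27 74] -0.07827909170325378 0.10952346013664258
strip [ 0.46154012 -0.06304147] [0.47338172 0.09342254] -0.5113045128444919
x hist [ 4  6  0  0  0  0  0  0  0  0  0  0  0  0  0  0  0  0  0  0  0  0  0  1
 10 11  6 11 11 12 13 11  9 23 80 68 73 31  2  1  1  1  1] [0.4964 0.6254]
y [72 29 25 23 28 22 17 25 28 21 25 71] -0.07358650291282287 0.11435557122356362
strip [ 0.5977634  -0.05723591] [0.60913377 0.09879626] -0.06484617369997218
```

>>> drive_tool(plan=[{"tx": 32, "ty": -24, "tz": -2, "az": -7}, {"tx": 64, "ty": -48, "tz": -4, "az": -14}, {"tx": 96, "ty": -72, "tz": -6, "az": -21}, {"tx": 128, "ty": -96, "tz": -8, "az": -28}, {"tx": 160, "ty": -120, "tz": -10, "az": -35}, {"tx": 192, "ty": -145, "tz": -12, "az": -42}, {"tx": 224, "ty": -170, "tz": -14, "az": -49}, {"tx": 256, "ty": -195, "tz": -16, "az": -56}], hand=-1)

```text
validation failed for argument at $.pl...
```

Run:
```python
from workcell import arm
from h import *
s=arm.get_state();print(s['clock'],s['eef_pos'],rel(s,[.47,.05,.24],5),rel(s,[.492,.29,.17],13.15))
```

```text
0.1 [ 0.12098362 -0.53625885  0.23079021] (array([ 469.5, -495.1,   -8.4]), array([-5.000e-02, -7.000e-02, -8.229e+01])) (array([ 543.7, -724.3,   61.9]), array([-4.000e-02, -7.000e-02, -9.044e+01]))
```

>>> drive_tool(plan=[{"tx": 32, "ty": -24, "tz": -2, "ax": 0, "ay": 0, "az": -7}, {"tx": 64, "ty": -48, "tz": -4, "ax": 0, "ay": 0, "az": -14}, {"tx": 96, "ty": -72, "tz": -6, "ax": 0, "ay": 0, "az": -21}, {"tx": 128, "ty": -96, "tz": -8, "ax": 0, "ay": 0, "az": -28}, {"tx": 160, "ty": -120, "tz": -10, "ax": 0, "ay": 0, "az": -35}, {"tx": 192, "ty": -145, "tz": -12, "ax": 0, "ay": 0, "az": -42}, {"tx": 224, "ty": -170, "tz": -14, "ax": 0, "ay": 0, "az": -49}, {"tx": 256, "ty": -195, "tz": -16, "ax": 0, "ay": 0, "az": -56}], hand=-1)

```text
clock: 0.77
eef_pos: [0.3285, -0.2881, 0.2473]
eef_rot: [[0.358, 0.934, -0.0], [0.934, -0.358, 0.0], [0.0, -0.0, -1.0]]
wrist_force: [0.6, -1.1, -0.6]
gripper_width: 0.0854
finger_force: 0.0
```

Run:
```python
from workcell import arm
from h import *
s=arm.get_state();print(s['clock'],s['eef_pos'],rel(s,[.47,.05,.24],5),rel(s,[.492,.29,.17],13.15))
```

```text
0.7667 [ 0.32853    -0.28811999  0.24729812] (array([366.4,  11.1,   7.4]), array([-1.000e-02, -2.000e-02, -2.597e+01])) (array([598.3, -54.2,  77.4]), array([-1.000e-02, -2.000e-02, -3.412e+01]))
```

>>> drive_tool(plan=[{"tx": 40, "ty": -4, "tz": 0, "ax": 0, "ay": 0, "az": -6}, {"tx": 80, "ty": -7, "tz": 0, "ax": 0, "ay": 0, "az": -12}, {"tx": 120, "ty": -11, "tz": 0, "ax": 0, "ay": 0, "az": -18}, {"tx": 160, "ty": -14, "tz": 0, "ax": 0, "ay": 0, "az": -24}, {"tx": 200, "ty": -18, "tz": 0, "ax": 0, "ay": 0, "az": -30}, {"tx": 240, "ty": -21, "tz": 0, "ax": 0, "ay": 0, "az": -34.1}, {"tx": 280, "ty": -25, "tz": 0, "ax": 0, "ay": 0, "az": -34.1}, {"tx": 316, "ty": -28, "tz": 0, "ax": 0, "ay": 0, "az": -34.1}], hand=-1)

```text
clock: 1.43
eef_pos: [0.4164, 0.017, 0.2473]
eef_rot: [[-0.222, 0.975, -0.0], [0.975, 0.222, 0.0], [0.0, -0.0, -1.0]]
wrist_force: [0.8, -1.0, 0.8]
gripper_width: 0.0853
finger_force: 0.0
```

>>> drive_tool(plan=[{"tx": 34, "ty": 18, "tz": 6, "ax": 0, "ay": 0, "az": 0}, {"tx": 68, "ty": 37, "tz": 15, "ax": 0, "ay": 0, "az": 0}, {"tx": 102, "ty": 56, "tz": 25, "ax": 0, "ay": 0, "az": 0}, {"tx": 136, "ty": 75, "tz": 35, "ax": 0, "ay": 0, "az": 0}, {"tx": 170, "ty": 94, "tz": 47, "ax": 0, "ay": 0, "az": 0}, {"tx": 204, "ty": 112, "tz": 60, "ax": 0, "ay": 0, "az": 0}, {"tx": 236, "ty": 130, "tz": 72, "ax": 0, "ay": 0, "az": 0}, {"tx": 248, "ty": 136.6, "tz": 77, "ax": 0, "ay": 0, "az": 0}], hand=-1)

```text
clock: 2.1
eef_pos: [0.4944, 0.2904, 0.168]
eef_rot: [[-0.224, 0.974, -0.003], [0.974, 0.224, -0.0], [0.001, -0.002, -1.0]]
wrist_force: [-1.3, -0.3, -0.4]
gripper_width: 0.0854
finger_force: 0.0
```

Run:
```python
from workcell import arm
from h import *
s=arm.get_state();c=arm.camera_info('wrist');p,d=arm.snapshot('wrist');print(s['clock'],s['eef_pos'])
cv2.imwrite('pics/w1.png',p[:,:,::-1]);np.save('pics/w1d.npy',d);np.savez('pics/w1c.npz',K=c['K'],T=c['world_to_cam'])
print(project(c,[[.5207,.2966,.05],[.4632,.2831,.05]]))
```

```text
2.1 [0.49441078 0.29036188 0.16798475]
[[353.36351576 233.72745967]
 [275.32280656 233.93728443]]
```

View pics/w1.png

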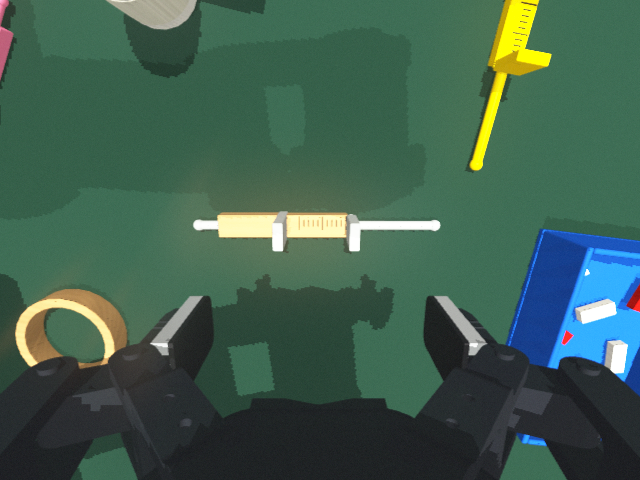

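Wrist view: the rule lies level. Fixed lug is at (280,232), sliding lug at (354,232), tips at (198,225) and (436,225). I'll refine the lug positions from this second view.

```bash
cat >> h.py <<'E'
def lugs(c,p,d,ztop,rough=None,R=.13):
    "centres of the lug tops (world) by colour+height, subpixel from the wrist picture, on the plane ztop"
    w=cloud(c,d,(0,0,640,480));hs=cv2.cvtColor(p,cv2.COLOR_RGB2HSV)
    m=(abs(w[...,2]-ztop)<.006)&(d>0)&(hs[...,1]<60)
    if rough is not None: m&=np.linalg.norm(w[...,:2]-rough,axis=2)<R
    n,l,st,ce=cv2.connectedComponentsWithStats(cv2.morphologyEx(m.astype(np.uint8),cv2.MORPH_OPEN,np.ones((3,3))))
    out=[]
    for i in range(1,n):
        if st[i][4]>60: out.append((st[i][4],ce[i],np.median(w[l==i][:,2]),cast(c,ce[i],ztop)[0],cv2.minAreaRect(np.argwhere(l==i)[:,::-1].astype(np.float32))))
    return out
E
python3 - <<'E'
from h import *
f=np.load('pics/w1c.npz');c=dict(K=f['K'],world_to_cam=f['T']);p=cv2.imread('pics/w1.png')[:,:,::-1].copy();d=np.load('pics/w1d.npy')
L=lugs(c,p,d,.05,[.492,.29],.07)
for l in L:print(l)
v=L[1][3]-L[0][3];print(np.linalg.norm(v),np.degrees(np.arctan2(v[1],v[0])),(L[1][3]+L[0][3])/2)
from workcell import arm
s=arm.get_state();print(s['eef_pos'],rel(s,(L[1][3]+L[0][3])/2,np.degrees(np.arctan2(v[1],v[0]))))
ct=arm.camera_info('top')
for l,t in zip(L,([274.26,229.59],[267.27,199.68])): print('tri',tri(c,l[1],ct,t))
E
```

```text
(np.int32(312), array([277.86858974, 235.92948718]), np.float64(0.0490692767804301), array([0.46538324, 0.28200587, 0.05      ]), ((277.5, 236.0), (28.0, 11.0), 90.0))
(np.int32(305), array([354.60327869, 236.14754098]), np.float64(0.04905582640941842), array([0.52209083, 0.29497924, 0.05      ]), ((354.6866455078125, 236.08033752441406), (10.702159881591797, 28.253700256347656), 2.726310968399048))
0.058172670754081 12.886170449594207 [0.49373704 0.28849256 0.05      ]
[0.49438519 0.29041951 0.16756678] (array([ -1.8,  -0.7, 117.6]), array([-0.19, -0.03,  0.12]))
tri (array([0.46446498, 0.28247954, 0.04875527]), np.float64(0.002338413286366863))
tri (array([0.52087409, 0.2959814 , 0.05231113]), np.float64(0.0018696701293604684))
```

>>> drive_tool(plan=[{"tx": -1, "ty": -1, "tz": 40, "ax": 0, "ay": 0, "az": 0}, {"tx": -1, "ty": -1, "tz": 80, "ax": 0, "ay": 0, "az": 0}, {"tx": -1, "ty": -1, "tz": 120, "ax": 0, "ay": 0, "az": 0}, {"tx": -1, "ty": -1, "tz": 145, "ax": 0, "ay": 0, "az": 0}, {"tx": -1, "ty": -1, "tz": 151, "ax": 0, "ay": 0, "az": 0}, {"tx": -1, "ty": -1, "tz": 151, "ax": 0, "ay": 0, "az": 0}], hand=-1)

```text
clock: 2.65
eef_pos: [0.4934, 0.2846, 0.0185]
eef_rot: [[-0.221, 0.975, -0.003], [0.975, 0.221, -0.001], [-0.0, -0.003, -1.0]]
wrist_force: [0.7, 0.9, -0.7]
gripper_width: 0.0856
finger_force: 0.0
```

>>> drive_tool(plan=[{"tx": 0, "ty": 0, "tz": 0, "ax": 0, "ay": 0, "az": 0}, {"tx": 0, "ty": 0, "tz": 0, "ax": 0, "ay": 0, "az": 0}, {"tx": 0, "ty": 0, "tz": 0, "ax": 0, "ay": 0, "az": 0}, {"tx": 0, "ty": 0, "tz": 0, "ax": 0, "ay": 0, "az": 0}, {"tx": 0, "ty": 0, "tz": 0, "ax": 0, "ay": 0, "az": 0}, {"tx": 0, "ty": 0, "tz": 0, "ax": 0, "ay": 0, "az": 0}, {"tx": 0, "ty": 0, "tz": 0, "ax": 0, "ay": 0, "az": 0}, {"tx": 0, "ty": 0, "tz": 0, "ax": 0, "ay": 0, "az": 0}], hand=1)

```text
clock: 3.32
eef_pos: [0.4932, 0.2856, 0.0224]
eef_rot: [[-0.222, 0.975, 0.001], [0.975, 0.222, 0.0], [0.0, 0.001, -1.0]]
wrist_force: [-10.7, -2.0, 14.9]
gripper_width: 0.024
finger_force: 59.5
```

>>> drive_tool(plan=[{"tx": 0, "ty": 0, "tz": -10, "ax": 0, "ay": 0, "az": 0}, {"tx": 0, "ty": 0, "tz": -35, "ax": 0, "ay": 0, "az": 0}, {"tx": 0, "ty": 0, "tz": -75, "ax": 0, "ay": 0, "az": 0}, {"tx": 0, "ty": 0, "tz": -115, "ax": 0, "ay": 0, "az": 0}, {"tx": 0, "ty": 0, "tz": -115, "ax": 0, "ay": 0, "az": 0}, {"tx": 0, "ty": 0, "tz": -115, "ax": 0, "ay": 0, "az": 0}], hand=1)

```text
clock: 3.82
eef_pos: [0.495, 0.2859, 0.1378]
eef_rot: [[-0.222, 0.975, 0.007], [0.975, 0.222, 0.002], [0.001, 0.007, -1.0]]
wrist_force: [-0.8, -0.3, -3.3]
gripper_width: 0.0231
finger_force: 59.6
```

Run:
```python
from workcell import arm
from h import *
s=arm.get_state();c=arm.camera_info('wrist');p,d=arm.snapshot('wrist');print(s['clock'],s['eef_pos'],s['gripper_width'],s['finger_force'],s['wrist_force'])
cv2.imwrite('pics/w2.png',p[:,:,::-1]);np.save('pics/w2d.npy',d);np.savez('pics/w2c.npz',K=c['K'],T=c['world_to_cam'])
# rule tips in the picture: bright/wood pixels at 0.08..0.16 m
w=cloud(c,d,(0,0,640,480));q=(w-s['eef_pos'])@s['eef_rot']
for x in(-.09,-.08,-.06,-.04,.04,.06,.08,.09):
  m=(abs(q[...,1]-x)<.003)&(abs(q[...,2])<.05)&(abs(q[...,0])<.03)&(d>0)
  if m.sum(): k=q[m];print(x,m.sum(),k[:,0].min(),k[:,0].max(),np.median(k[:,2]))
m=(abs(q[...,2]-.005)<.02)&(abs(q[...,0])<.03)&(d>0)&(abs(q[...,1])<.12);print('ends',q[m][:,1].min(),q[m][:,1].max())
```

```text
3.8167 [0.49502658 0.28586536 0.13777598] 0.02309613055471066 59.55621421337128 [-0.84499659 -0.3153169  -3.26917701]
-0.08 268 -0.0022161399154610904 0.007617156503663579 0.011965432049299727
-0.06 582 -0.007857905828633629 0.01266460120880113 0.010234291444193423
-0.04 727 -0.007850479542698754 0.01304868322176343 0.01020143599426316
0.04 711 -0.007440564138481368 0.013210203566087727 0.010546354036004029
0.06 211 -0.0009637967122099867 0.0065357121498622875 0.01296276999206802
0.08 257 -0.002573511108329599 0.007376775449090598 0.012843807387209838
0.09 1 0.004177726468442587 0.004177726468442587 0.015537537364770062
ends -0.08561936795793999 0.08700493122182171
```

View pics/w2.png

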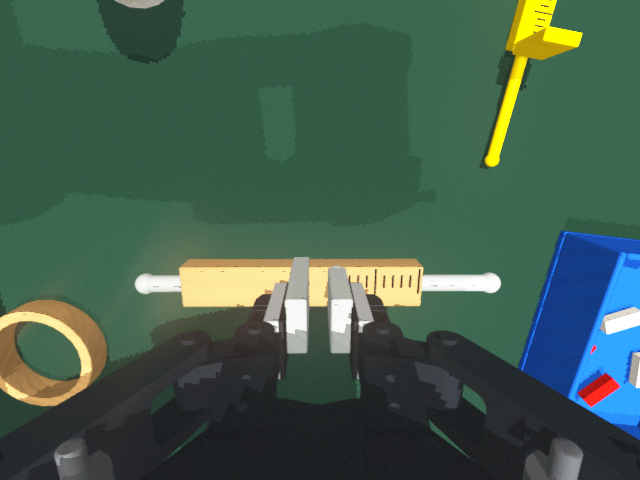

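The rule is held level and centred on the lugs: tips at (140,284) and (495,283), pinched fully in. I'll carry it to the jig.

>>> drive_tool(plan=[{"tx": -38, "ty": -5, "tz": 0, "ax": 0, "ay": 0, "az": 7}, {"tx": -78, "ty": -11, "tz": 0, "ax": 0, "ay": 0, "az": 14}, {"tx": -119, "ty": -17, "tz": 0, "ax": 0, "ay": 0, "az": 21}, {"tx": -160, "ty": -22, "tz": 0, "ax": 0, "ay": 0, "az": 28}, {"tx": -201, "ty": -28, "tz": 0, "ax": 0, "ay": 0, "az": 35}, {"tx": -242, "ty": -34, "tz": 0, "ax": 0, "ay": 0, "az": 42}, {"tx": -283, "ty": -39, "tz": 0, "ax": 0, "ay": 0, "az": 49}, {"tx": -324, "ty": -45, "tz": 0, "ax": 0, "ay": 0, "az": 56}], hand=1)

```text
clock: 4.53
eef_pos: [0.521, -0.0422, 0.1331]
eef_rot: [[0.689, 0.725, -0.002], [0.725, -0.689, 0.001], [-0.001, -0.002, -1.0]]
wrist_force: [1.4, -0.1, -2.4]
gripper_width: 0.0234
finger_force: 59.5
```

Run:
```python
from workcell import arm
from h import *
s=arm.get_state();print(s['clock'],s['eef_pos'],rel(s,[.5267,-.0857,.09],-63.6))
```

```text
4.5333 [ 0.52100691 -0.04223597  0.1331181 ] (array([-27.5,  34.2,  43.1]), array([-0.12,  0.09, 20.06]))
```

>>> drive_tool(plan=[{"tx": -10, "ty": 11, "tz": 10, "ax": 0, "ay": 0, "az": 7}, {"tx": -20, "ty": 23, "tz": 25, "ax": 0, "ay": 0, "az": 14}, {"tx": -27.5, "ty": 34, "tz": 43, "ax": 0, "ay": 0, "az": 20}, {"tx": -27.5, "ty": 34, "tz": 43, "ax": 0, "ay": 0, "az": 20}, {"tx": -27.5, "ty": 34, "tz": 43, "ax": 0, "ay": 0, "az": 20}, {"tx": -27.5, "ty": 34, "tz": 43, "ax": 0, "ay": 0, "az": 20}], hand=1)

```text
clock: 5.03
eef_pos: [0.5276, -0.0831, 0.0913]
eef_rot: [[0.891, 0.453, -0.001], [0.453, -0.891, 0.001], [-0.001, -0.001, -1.0]]
wrist_force: [1.0, -0.3, -2.5]
gripper_width: 0.0231
finger_force: 59.5
```

Run:
```python
from workcell import arm
from h import *
s=arm.get_state();c=arm.camera_info('wrist');p,d=arm.snapshot('wrist');print(s['clock'],s['eef_pos'],rel(s,[.5267,-.0857,.0335],-63.6))
cv2.imwrite('pics/w3.png',p[:,:,::-1]);np.save('pics/w3d.npy',d)
a=np.radians(-11);Rj=np.array([[np.cos(a),np.sin(a)],[-np.sin(a),np.cos(a)]])
w=cloud(c,d,(0,0,640,480)).reshape(-1,3);w=w[(abs(w[:,2]-.036)<.002)];q=w[:,:2]@Rj.T
print('rail-top u',np.histogram(q[:,0],np.arange(.45,.63,.004)))
print('v',np.histogram(q[:,1],np.arange(-.09,.13,.004)))
print('pocket: near strip u',[np.percentile(q[(q[:,0]<.48)&(abs(q[:,1]-.016)<.05)][:,0],[1,50,99])],'far',[np.percentile(q[(q[:,0]>.59)&(abs(q[:,1]-.016)<.05)][:,0],[1,50,99])])
```

```text
5.0333 [ 0.52761057 -0.08306539  0.0912975 ] (array([-2. ,  2. , 57.8]), array([-0.05,  0.03,  0.56]))
rail-top u (array([   0,    0,    0,   49,  740,  807,  469,  111,   97,  116,  107,
        106,  106,   94,    0,    0,    0,    0,    0,    0,    0,    0,
          0,    0,    0,    0,    0,    0,    0,    0,  161,  245,  205,
        153,  153,  177,  261,  638, 2249, 2264,  657,   43,   51,   34]), array([0.45 , 0.454, 0.458, 0.462, 0.466, 0.47 , 0.474, 0.478, 0.482,
       0.486, 0.49 , 0.494, 0.498, 0.502, 0.506, 0.51 , 0.514, 0.518,
       0.522, 0.526, 0.53 , 0.534, 0.538, 0.542, 0.546, 0.55 , 0.554,
       0.558, 0.562, 0.566, 0.57 , 0.574, 0.578, 0.582, 0.586, 0.59 ,
       0.594, 0.598, 0.602, 0.606, 0.61 , 0.614, 0.618, 0.622, 0.626]))
v (array([  0,   0,   0,  79, 177, 261, 184, 114, 148, 182, 177, 189, 182,
       191, 204, 187, 196, 199, 203, 203, 186, 130, 123, 129, 128, 126,
       124, 139, 131, 137, 203, 224, 231, 232, 223, 195, 164, 143, 144,
       148, 168, 155, 149, 185, 204, 238, 365, 649, 955, 507, 182,   0,
         0,   0]), array([-0.09 , -0.086, -0.082, -0.078, -0.074, -0.07 , -0.066, -0.062,
       -0.058, -0.054, -0.05 , -0.046, -0.042, -0.038, -0.034, -0.03 ,
       -0.026, -0.022, -0.018, -0.014, -0.01 , -0.006, -0.002,  0.002,
        0.006,  0.01 ,  0.014,  0.018,  0.022,  0.026,  0.03 ,  0.034,
        0.038,  0.042,  0.046,  0.05 ,  0.054,  0.058,  0.062,  0.066,
        0.07 ,  0.074,  0.078,  0.082,  0.086,  0.09 ,  0.094,  0.098,
        0.102,  0.106,  0.11 ,  0.114,  0.118,  0.122,  0.126]))
pocket: near strip u [array([0.46568172, 0.47079052, 0.47587652])] far [array([0.6013279 , 0.60621008, 0.61113699])]
```

View pics/w3.png

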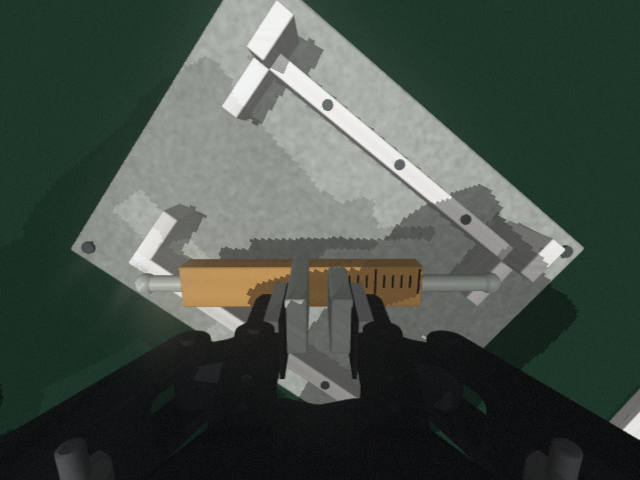

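The picture shows the rule above the pocket: left tip (140,284) over the near left leg, right tip (495,284) near the far right corner. I'll refine the pocket centre from this view.

Run:
```python
from workcell import arm
from h import *
s=arm.get_state();c=arm.camera_info('wrist');d=np.load('pics/w3d.npy')
a=np.radians(-11);Rj=np.array([[np.cos(a),np.sin(a)],[-np.sin(a),np.cos(a)]])
w=cloud(c,d,(0,0,640,480)).reshape(-1,3);w=w[(abs(w[:,2]-.036)<.002)];q=w[:,:2]@Rj.T
for n,lo,hi in(('far strip',.602,.611),('far legs',.572,.596),('near strip',.466,.476),('near legs',.48,.505)):
  k=q[(q[:,0]>lo)&(q[:,0]<hi)];print(n,np.histogram(k[:,1],np.arange(-.086,.13,.004))[0],k[:,1].min(),k[:,1].max())
k=q[(q[:,0]>.602)&(q[:,0]<.611)&(abs(q[:,1]-.01)<.07)];print('yaw corr',np.degrees(np.polyfit(k[:,1],k[:,0],1)[0]))
```

```text
far strip [  0   0   1   2  20 114 102  99 109 100 109  99 105 109 112 106 110 116
 118 109 119 117 119 116 123 118 125 123 126 126 129 128 132 129 137 130
 133 138 138 138 143 144 144 145 149 148 150  19   0   0   0   0   0] -0.07506715968797058 0.10239209117659438
far legs [  0   0  54 114 112  11   0   0   0   0   0   0   0   0   0   0   0   0
   0   0   0   0   0   0   0   0   0   0   0   0   0   0   0   0   0   0
   0   0   0   0   0   0   0   0   0   0  18 394 382 163   0   0   0] -0.07632364043435871 0.11200290251436402
near strip [  0   0   0   0   0   0   6  32  71  70  79  75  84  83  73  82  80  83
  79  67  10   0   0   0   0   0   0   0   2  68  97  94  98  83  56  26
   2   0   0  19   2   2  27  63  84 104 111 107  17   0   0   0   0] -0.06036419078550049 0.10691233234739238
near legs [  0   0   0   0   0   0   0   0   0   0   0   0   0   0   0   0   0   0
   0   0   0   0   0   0   0   0   0   0   0   0   0   0   0   0   0   0
   0   0   0   0   0   0   0   0   0  84 297 293  49   0   0   0   0] 0.09676630138482131 0.10696234125205009
yaw corr -0.02662079455815042
```

>>> drive_tool(plan=[{"tx": -1, "ty": 4, "tz": 15, "ax": 0, "ay": 0, "az": 0.5}, {"tx": -1, "ty": 4, "tz": 35, "ax": 0, "ay": 0, "az": 0.5}, {"tx": -1, "ty": 4, "tz": 47, "ax": 0, "ay": 0, "az": 0.5}, {"tx": -1, "ty": 4, "tz": 51, "ax": 0, "ay": 0, "az": 0.5}, {"tx": -1, "ty": 4, "tz": 51, "ax": 0, "ay": 0, "az": 0.5}], hand=1)

```text
clock: 5.5
eef_pos: [0.5286, -0.087, 0.0402]
eef_rot: [[0.896, 0.445, -0.001], [0.445, -0.896, 0.0], [-0.001, -0.001, -1.0]]
wrist_force: [0.8, -0.1, -2.1]
gripper_width: 0.0234
finger_force: 59.6
```

>>> drive_tool(plan=[{"tx": 0, "ty": 0, "tz": 3, "ax": 0, "ay": 0, "az": 0}, {"tx": 0, "ty": 0, "tz": 5, "ax": 0, "ay": 0, "az": 0}, {"tx": 0, "ty": 0, "tz": 6.5, "ax": 0, "ay": 0, "az": 0}, {"tx": 0, "ty": 0, "tz": 7, "ax": 0, "ay": 0, "az": 0}, {"tx": 0, "ty": 0, "tz": 7, "ax": 0, "ay": 0, "az": 0}], hand=1)

```text
clock: 5.92
eef_pos: [0.5288, -0.0877, 0.0335]
eef_rot: [[0.896, 0.443, 0.0], [0.443, -0.896, -0.0], [0.0, 0.0, -1.0]]
wrist_force: [-0.0, -0.4, -2.3]
gripper_width: 0.0233
finger_force: 59.6
```

>>> drive_tool(plan=[{"tx": 0, "ty": 0, "tz": 0.7, "ax": 0, "ay": 0, "az": 0}, {"tx": 0, "ty": 0, "tz": 1.2, "ax": 0, "ay": 0, "az": 0}, {"tx": 0, "ty": 0, "tz": 1.2, "ax": 0, "ay": 0, "az": 0}], hand=1)

```text
clock: 6.17
eef_pos: [0.5289, -0.0877, 0.0326]
eef_rot: [[0.896, 0.443, 0.001], [0.443, -0.896, -0.0], [0.001, 0.001, -1.0]]
wrist_force: [-1.7, 1.6, 4.4]
gripper_width: 0.0231
finger_force: 61.4
```

>>> drive_tool(plan=[{"tx": 0, "ty": 0, "tz": 0, "ax": 0, "ay": 0, "az": 0}, {"tx": 0, "ty": 0, "tz": 0, "ax": 0, "ay": 0, "az": 0}, {"tx": 0, "ty": 0, "tz": 0, "ax": 0, "ay": 0, "az": 0}, {"tx": 0, "ty": 0, "tz": 0, "ax": 0, "ay": 0, "az": 0}, {"tx": 0, "ty": 0, "tz": 0, "ax": 0, "ay": 0, "az": 0}, {"tx": 0, "ty": 0, "tz": 0, "ax": 0, "ay": 0, "az": 0}, {"tx": 0, "ty": 0, "tz": 0, "ax": 0, "ay": 0, "az": 0}, {"tx": 0, "ty": 0, "tz": 0, "ax": 0, "ay": 0, "az": 0}], hand=-1)

```text
clock: 6.83
eef_pos: [0.5288, -0.0877, 0.0322]
eef_rot: [[0.896, 0.443, 0.0], [0.443, -0.896, -0.0], [0.0, 0.0, -1.0]]
wrist_force: [-0.1, 0.5, 0.5]
gripper_width: 0.0852
finger_force: 0.0
```

>>> drive_tool(plan=[{"tx": 0, "ty": 0, "tz": -10, "ax": 0, "ay": 0, "az": 0}, {"tx": 0, "ty": 0, "tz": -30, "ax": 0, "ay": 0, "az": 0}, {"tx": 0, "ty": 0, "tz": -70, "ax": 0, "ay": 0, "az": 0}, {"tx": -10, "ty": 0, "tz": -108, "ax": 0, "ay": 0, "az": 0}, {"tx": -20, "ty": 0, "tz": -140, "ax": 0, "ay": 0, "az": 0}, {"tx": -25, "ty": 0, "tz": -150, "ax": 0, "ay": 0, "az": 0}, {"tx": -25, "ty": 0, "tz": -150, "ax": 0, "ay": 0, "az": 0}, {"tx": -25, "ty": 0, "tz": -150, "ax": 0, "ay": 0, "az": 0}], hand=-1)

```text
clock: 7.5
eef_pos: [0.5061, -0.0987, 0.182]
eef_rot: [[0.897, 0.443, 0.0], [0.443, -0.897, 0.0], [0.0, 0.0, -1.0]]
wrist_force: [0.1, 0.5, -0.6]
gripper_width: 0.0851
finger_force: 0.0
```

```bash
cat >> h.py <<'E'
def shot(arm,name):
    s=arm.get_state();c=arm.camera_info('wrist');p,d=arm.snapshot('wrist')
    cv2.imwrite(f'pics/{name}.png',p[:,:,::-1]);np.savez(f'pics/{name}.npz',K=c['K'],T=c['world_to_cam'],d=d)
    return s,c,p,d
def report(L,what=''):
    L=sorted(L,key=lambda l:-l[0])[:2]
    for l in L:print(l[0],l[1].round(2),'z',round(l[2],4),l[3].round(4),l[4])
    v=L[1][3]-L[0][3];print(what,'lug dist',np.linalg.norm(v)*1000,'ang',np.degrees(np.arctan2(v[1],v[0])),'mid',(L[1][3]+L[0][3])/2)
E
python3 - <<'E'
from workcell import arm
from h import *
s,c,p,d=shot(arm,'w4');print(s['clock'],s['eef_pos'],s['wrist_force'])
report(lugs(c,p,d,.06,[.531,-.087],.06))
E
```

```text
7.5 [ 0.50609533 -0.09872923  0.18198824] [ 0.10333834  0.45081681 -0.64374676]
333 [287.42 196.57] z 0.0604 [ 0.5225 -0.0663  0.06  ] ((287.5, 196.5), (29.0, 11.0), 90.0)
316 [348.57 196.59] z 0.0607 [ 0.5427 -0.1073  0.06  ] ((348.5, 196.5), (29.0, 11.0), 90.0)
 lug dist 45.66653638019416 ang -63.6826625235191 mid [ 0.53260593 -0.08679093  0.06      ]
```

View pics/w4.png

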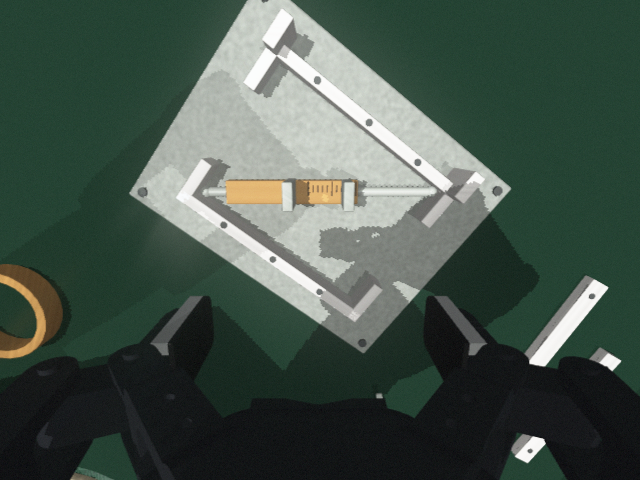

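The rule sits with tips in the near left corner (205,192) and far right corner (435,190), and its lugs are at (287,197) and (349,197). I'll average a few pictures for the first reading.

```bash
cat >> h.py <<'E'
def reading(arm,mid,n=4,name='r'):
    s,c,p,d=shot(arm,name);P=[p.astype(float)];D=[d]
    for i in range(n-1): a,b=arm.snapshot('wrist');P.append(a.astype(float));D.append(b)
    D=np.ma.masked_equal(np.stack(D),0).mean(0).filled(0);P=np.mean(P,0).astype(np.uint8)
    report(lugs(c,P,D.astype(np.float32),.06,mid,.06),'averaged')
    # subpixel: thirds of the grey-level steps along the lug-top rows
    return s,c,P,D
E
python3 - <<'E'
from workcell import arm
from h import *
s,c,P,D=reading(arm,[.5326,-.0868]);s=arm.get_state()
print(s['clock'],s['eef_pos'],rel(s,[.5316,-.0868,.034],-63.6))
g=P.mean(2);r=g[186:206].mean(0);print(r[275:362].astype(int))
E
```

```text
333 [349.52 195.96] z 0.0611 [ 0.5432 -0.1072  0.06  ] ((349.5, 196.0), (30.0, 11.0), 90.0)
331 [288.03 195.82] z 0.0608 [ 0.523  -0.0662  0.06  ] ((288.0, 196.0), (30.0, 10.0), 90.0)
averaged lug dist 45.7268717947502 ang 116.2289192700243 mid [ 0.53305829 -0.08669327  0.06      ]
7.75 [ 0.50616199 -0.09850294  0.18077138] (array([ 28.2,   1.1, 146.7]), array([-0.12,  0.1 , -0.08]))
[173 173 173 173 174 174 170 184 218 227 225 224 223 222 221 219 211 171
 103  93  94 103 112 111 112 114 114 113 111 110 108 107 106 100 115 153
 166 162 150 154 172 174 168 155 165 174 175 167 158 176 180 180 168 160
 175 174 167 148 152 174 174 168 155 165 176 176 162 126 115 148 203 221
 220 219 218 217 215 214 212 191 130  94  99 111 119 125 127]
```

>>> drive_tool(plan=[{"tx": 14, "ty": 1, "tz": 38, "ax": 0, "ay": 0, "az": 0}, {"tx": 28, "ty": 1, "tz": 76, "ax": 0, "ay": 0, "az": 0}, {"tx": 28, "ty": 1, "tz": 116, "ax": 0, "ay": 0, "az": 0}, {"tx": 28, "ty": 1, "tz": 136, "ax": 0, "ay": 0, "az": 0}, {"tx": 28, "ty": 1, "tz": 145, "ax": 0, "ay": 0, "az": 0}, {"tx": 28, "ty": 1, "tz": 146.5, "ax": 0, "ay": 0, "az": 0}, {"tx": 28, "ty": 1, "tz": 146.5, "ax": 0, "ay": 0, "az": 0}], hand=-1)

```text
clock: 8.33
eef_pos: [0.5323, -0.0874, 0.0359]
eef_rot: [[0.896, 0.443, 0.0], [0.443, -0.896, -0.0], [0.0, 0.0, -1.0]]
wrist_force: [0.9, -0.1, 0.4]
gripper_width: 0.0859
finger_force: 0.0
```

>>> drive_tool(plan=[{"tx": 0, "ty": 0, "tz": 0, "ax": 0, "ay": 0, "az": 0}, {"tx": 0, "ty": 0, "tz": 0, "ax": 0, "ay": 0, "az": 0}, {"tx": 0, "ty": 0, "tz": 0, "ax": 0, "ay": 0, "az": 0}, {"tx": 0, "ty": 0, "tz": 0, "ax": 0, "ay": 0, "az": 0}, {"tx": 0, "ty": 0, "tz": 0, "ax": 0, "ay": 0, "az": 0}, {"tx": 0, "ty": 0, "tz": 0, "ax": 0, "ay": 0, "az": 0}, {"tx": 0, "ty": 0, "tz": 0, "ax": 0, "ay": 0, "az": 0}, {"tx": 0, "ty": 0, "tz": 0, "ax": 0, "ay": 0, "az": 0}], hand=1)

```text
clock: 9.0
eef_pos: [0.5315, -0.0859, 0.0375]
eef_rot: [[0.896, 0.443, 0.0], [0.443, -0.896, 0.002], [0.001, -0.001, -1.0]]
wrist_force: [-5.7, 10.2, 16.7]
gripper_width: 0.0236
finger_force: 59.4
```

>>> drive_tool(plan=[{"tx": 0, "ty": 0, "tz": -10, "ax": 0, "ay": 0, "az": 0}, {"tx": 0, "ty": 0, "tz": -40, "ax": 0, "ay": 0, "az": 0}, {"tx": 0, "ty": 0, "tz": -75, "ax": 0, "ay": 0, "az": 0}, {"tx": 0, "ty": 0, "tz": -80, "ax": 0, "ay": 0, "az": -7}, {"tx": 0, "ty": 0, "tz": -80, "ax": 0, "ay": 0, "az": -14}, {"tx": 0, "ty": 0, "tz": -80, "ax": 0, "ay": 0, "az": -21}, {"tx": 0, "ty": 0, "tz": -80, "ax": 0, "ay": 0, "az": -28}, {"tx": 0, "ty": 0, "tz": -80, "ax": 0, "ay": 0, "az": -35}], hand=1)

```text
clock: 9.67
eef_pos: [0.5319, -0.0874, 0.1163]
eef_rot: [[0.475, 0.88, 0.001], [0.88, -0.475, -0.0], [-0.0, 0.001, -1.0]]
wrist_force: [0.0, -0.1, -1.8]
gripper_width: 0.0233
finger_force: 59.5
```

>>> drive_tool(plan=[{"tx": 0, "ty": 0, "tz": 0, "ax": 0, "ay": 0, "az": -7}, {"tx": 0, "ty": 0, "tz": 0, "ax": 0, "ay": 0, "az": -14}, {"tx": 0, "ty": 0, "tz": 0, "ax": 0, "ay": 0, "az": -21}, {"tx": 0, "ty": 0, "tz": 0, "ax": 0, "ay": 0, "az": -28}, {"tx": 0, "ty": 0, "tz": 0, "ax": 0, "ay": 0, "az": -35}, {"tx": 0, "ty": 0, "tz": 0, "ax": 0, "ay": 0, "az": -42}, {"tx": 0, "ty": 0, "tz": 0, "ax": 0, "ay": 0, "az": -49}, {"tx": 0, "ty": 0, "tz": 0, "ax": 0, "ay": 0, "az": -56}], hand=1)

```text
clock: 10.33
eef_pos: [0.5319, -0.0874, 0.1162]
eef_rot: [[-0.464, 0.886, 0.001], [0.886, 0.464, -0.0], [-0.001, 0.0, -1.0]]
wrist_force: [-0.2, 0.2, -3.2]
gripper_width: 0.023
finger_force: 59.5
```

>>> drive_tool(plan=[{"tx": 0, "ty": 0, "tz": 0, "ax": 0, "ay": 0, "az": -7}, {"tx": 0, "ty": 0, "tz": 0, "ax": 0, "ay": 0, "az": -14}, {"tx": 0, "ty": 0, "tz": 0, "ax": 0, "ay": 0, "az": -15.7}, {"tx": 0, "ty": 0, "tz": 0, "ax": 0, "ay": 0, "az": -15.7}, {"tx": 0, "ty": 0, "tz": 0, "ax": 0, "ay": 0, "az": -15.7}], hand=1)

```text
clock: 10.75
eef_pos: [0.5319, -0.0874, 0.116]
eef_rot: [[-0.681, 0.732, 0.0], [0.732, 0.681, -0.0], [-0.001, 0.0, -1.0]]
wrist_force: [0.8, -0.2, -2.7]
gripper_width: 0.0231
finger_force: 59.5
```

Run:
```python
from workcell import arm
from h import *
s,c,p,d=shot(arm,'w5');print(s['clock'],s['eef_pos'],rel(s,[.5332,-.0877,.045],43.1))
w=cloud(c,d,(0,0,640,480));q=(w-s['eef_pos'])@s['eef_rot']
for x in(-.08,-.06,-.04,.04,.06,.08):
  m=(abs(q[...,1]-x)<.003)&(abs(q[...,2]-.01)<.02)&(abs(q[...,0])<.03)&(d>0)
  if m.sum(): k=q[m];print(x,m.sum(),k[:,0].min(),k[:,0].max(),np.median(k[:,2]))
m=(abs(q[...,2]-.01)<.02)&(abs(q[...,0])<.03)&(d>0)&(abs(q[...,1])<.12);print('ends',q[m][:,1].min(),q[m][:,1].max())
```

```text
10.75 [ 0.53190783 -0.08740392  0.11601404] (array([-1.1,  0.7, 71. ]), array([ 0.01,  0.03, -0.18]))
-0.08 254 -0.0061905209941641995 0.003412158523962427 0.01695032625426813
-0.06 572 -0.01167148968980693 0.008739793364859168 0.01529285920408368
-0.04 569 -0.01154030896847657 0.008803812927061396 0.015398971850141155
0.04 577 -0.011156781830787239 0.009039809950858332 0.015822977195657277
0.06 203 -0.0049772140133833315 0.0027374798401585774 0.01795624915279741
0.08 250 -0.0061301079372234725 0.003953808729426987 0.017828385921506533
ends -0.08590726238161141 0.0865406558107468
```

View pics/w5.png

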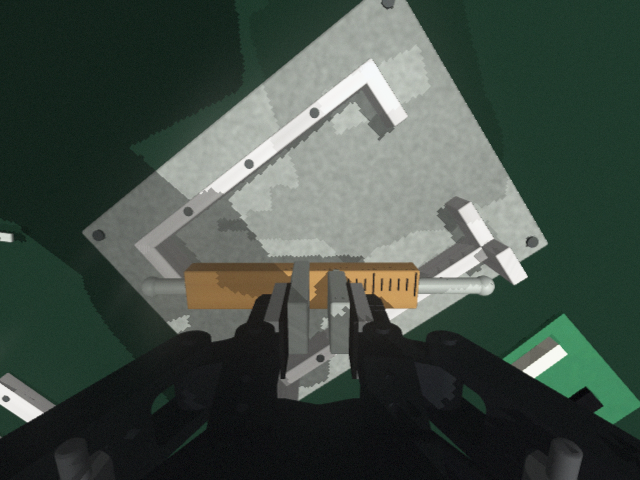

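The rule is held over the other diagonal, level, with tips at (150,286) and (488,286). Now lowering.

>>> drive_tool(plan=[{"tx": 1, "ty": 0.6, "tz": 30, "ax": 0, "ay": 0, "az": -0.2}, {"tx": 1, "ty": 0.6, "tz": 55, "ax": 0, "ay": 0, "az": -0.2}, {"tx": 1, "ty": 0.6, "tz": 68, "ax": 0, "ay": 0, "az": -0.2}, {"tx": 1, "ty": 0.6, "tz": 72, "ax": 0, "ay": 0, "az": -0.2}, {"tx": 1, "ty": 0.6, "tz": 74, "ax": 0, "ay": 0, "az": -0.2}, {"tx": 1, "ty": 0.6, "tz": 74, "ax": 0, "ay": 0, "az": -0.2}], hand=1)

```text
clock: 11.3
eef_pos: [0.532, -0.0863, 0.0421]
eef_rot: [[-0.684, 0.729, 0.001], [0.729, 0.684, -0.0], [-0.001, 0.0, -1.0]]
wrist_force: [0.9, 0.2, -2.1]
gripper_width: 0.0232
finger_force: 59.5
```

>>> drive_tool(plan=[{"tx": 0, "ty": 0, "tz": 1, "ax": 0, "ay": 0, "az": 0}, {"tx": 0, "ty": 0, "tz": 2, "ax": 0, "ay": 0, "az": 0}, {"tx": 0, "ty": 0, "tz": 3, "ax": 0, "ay": 0, "az": 0}, {"tx": 0, "ty": 0, "tz": 3, "ax": 0, "ay": 0, "az": 0}], hand=1)

```text
clock: 11.63
eef_pos: [0.5317, -0.0861, 0.0389]
eef_rot: [[-0.685, 0.729, 0.0], [0.729, 0.685, -0.0], [-0.0, 0.0, -1.0]]
wrist_force: [-0.3, 0.1, -2.7]
gripper_width: 0.0231
finger_force: 59.4
```

Small steps to contact, then release and rise to the reading pose.

>>> drive_tool(plan=[{"tx": 0, "ty": 0, "tz": 0.7, "ax": 0, "ay": 0, "az": 0}, {"tx": 0, "ty": 0, "tz": 1.2, "ax": 0, "ay": 0, "az": 0}, {"tx": 0, "ty": 0, "tz": 1.2, "ax": 0, "ay": 0, "az": 0}], hand=1)

```text
clock: 11.88
eef_pos: [0.5317, -0.0863, 0.0377]
eef_rot: [[-0.685, 0.729, 0.0], [0.729, 0.685, -0.0], [-0.0, 0.0, -1.0]]
wrist_force: [-1.1, 0.0, 1.4]
gripper_width: 0.0231
finger_force: 60.7
```

>>> drive_tool(plan=[{"tx": 0, "ty": 0, "tz": 0, "ax": 0, "ay": 0, "az": 0}, {"tx": 0, "ty": 0, "tz": 0, "ax": 0, "ay": 0, "az": 0}, {"tx": 0, "ty": 0, "tz": 0, "ax": 0, "ay": 0, "az": 0}, {"tx": 0, "ty": 0, "tz": 0, "ax": 0, "ay": 0, "az": 0}, {"tx": 0, "ty": 0, "tz": 0, "ax": 0, "ay": 0, "az": 0}, {"tx": 0, "ty": 0, "tz": 0, "ax": 0, "ay": 0, "az": 0}, {"tx": 0, "ty": 0, "tz": 0, "ax": 0, "ay": 0, "az": 0}, {"tx": 0, "ty": 0, "tz": 0, "ax": 0, "ay": 0, "az": 0}], hand=-1)

```text
clock: 12.55
eef_pos: [0.5317, -0.0862, 0.0375]
eef_rot: [[-0.685, 0.729, 0.0], [0.729, 0.685, -0.0], [-0.0, 0.0, -1.0]]
wrist_force: [-0.4, -0.7, 0.3]
gripper_width: 0.0856
finger_force: 0.0
```

>>> drive_tool(plan=[{"tx": 0, "ty": 0, "tz": -10, "ax": 0, "ay": 0, "az": 0}, {"tx": 0, "ty": 0, "tz": -30, "ax": 0, "ay": 0, "az": 0}, {"tx": 0, "ty": 0, "tz": -70, "ax": 0, "ay": 0, "az": 0}, {"tx": -10, "ty": 0, "tz": -108, "ax": 0, "ay": 0, "az": 0}, {"tx": -20, "ty": 0, "tz": -135, "ax": 0, "ay": 0, "az": 0}, {"tx": -25, "ty": 0, "tz": -144, "ax": 0, "ay": 0, "az": 0}, {"tx": -25, "ty": 0, "tz": -144, "ax": 0, "ay": 0, "az": 0}, {"tx": -25, "ty": 0, "tz": -144, "ax": 0, "ay": 0, "az": 0}], hand=-1)

```text
clock: 13.22
eef_pos: [0.5485, -0.1043, 0.1816]
eef_rot: [[-0.685, 0.729, 0.0], [0.729, 0.685, -0.0], [-0.0, 0.0, -1.0]]
wrist_force: [-0.1, 0.2, -1.2]
gripper_width: 0.0857
finger_force: 0.0
```

Run:
```python
from workcell import arm
from h import *
s,c,P,D=reading(arm,[.5326,-.0868],5,'w6');print(s['clock'],s['eef_pos'])
g=P.mean(2)
for r in (slice(186,206),slice(190,202)): print(g[r].mean(0)[270:370].astype(int))
```

```text
326 [281.4 204.1] z 0.0612 [ 0.5135 -0.1071  0.06  ] ((281.5, 204.0), (28.0, 11.0), 90.0)
323 [351.96 203.37] z 0.0619 [ 0.5517 -0.0705  0.06  ] ((352.0, 203.5), (29.0, 10.0), 90.0)
averaged lug dist 52.91748503974416 ang 43.841809836631896 mid [ 0.5326141  -0.08879283  0.06      ]
13.2167 [ 0.54847175 -0.10425028  0.18162702]
[183 183 175 153 134 148 177 180 177 174 173 173 173 173 172 151 111 107
 106 108 135 162 164 164 164 165 165 165 164 165 165 158 133 133 165 165
 158 147 161 172 171 158 143 159 165 164 153 146 165 165 161 147 149 165
 165 152 124 144 165 165 156 144 159 165 163 146 124 134 130 120 105 101
 107 104  97  87  91 125 167 178 178 178 178 179 179 183 186 176 161 167
 170 172 170 170 172 171 170 172 171 172]
[183 182 175 155 133 146 179 184 184 183 184 184 184 184 182 155 106 105
 106 107 135 163 164 164 164 165 164 164 164 164 164 158 128 126 165 165
 155 137 160 177 174 155 132 156 165 164 147 137 165 164 160 140 141 165
 165 150 117 140 165 165 152 133 156 165 163 141 117 134 127 112  91  89
 103 102  96  87  89 126 176 189 189 189 190 190 191 191 191 178 161 167
 171 172 170 171 173 171 170 173 171 172]
```

View pics/w6.png

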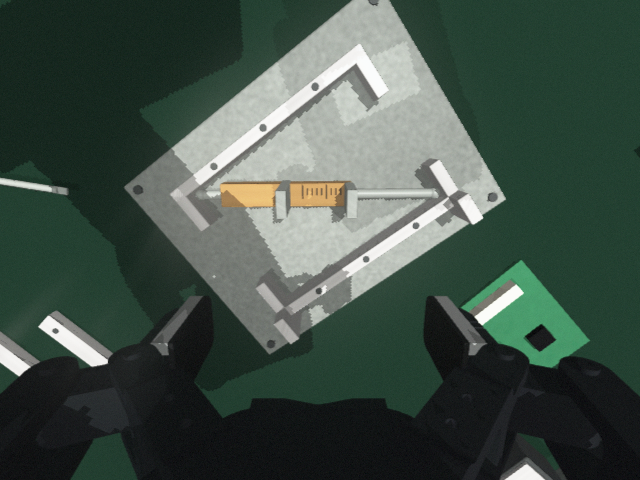

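Both tips are seated: near right corner (207,193) and far left corner (435,193), lugs at (280,204) and (352,204). By lug separation, diagonal 1 reads about 12.8 mm and diagonal 2 about 5.1 mm, so the target is about 8.95 mm. The far rail is about 4.7 mm too far left, so I'll push its left ear to the right with closed fingers.

>>> drive_tool(plan=[{"tx": 6, "ty": 20, "tz": 0, "ax": 0, "ay": 0, "az": 7}, {"tx": 12, "ty": 43, "tz": 0, "ax": 0, "ay": 0, "az": 14}, {"tx": 18, "ty": 66, "tz": 5, "ax": 0, "ay": 0, "az": 21}, {"tx": 24, "ty": 89, "tz": 15, "ax": 0, "ay": 0, "az": 28}, {"tx": 30, "ty": 112, "tz": 30, "ax": 0, "ay": 0, "az": 35}, {"tx": 36, "ty": 132, "tz": 50, "ax": 0, "ay": 0, "az": 42}, {"tx": 41.7, "ty": 152, "tz": 70, "ax": 0, "ay": 0, "az": 49}, {"tx": 41.7, "ty": 152, "tz": 80, "ax": 0, "ay": 0, "az": 54.2}], hand=1)

```text
clock: 14.13
eef_pos: [0.6309, 0.0334, 0.0981]
eef_rot: [[0.194, 0.981, -0.004], [0.981, -0.194, 0.001], [0.001, -0.004, -1.0]]
wrist_force: [-0.3, 1.0, -0.2]
gripper_width: -0.0005
finger_force: 0.0
```

>>> drive_tool(plan=[{"tx": 0, "ty": 0, "tz": 0, "ax": 0, "ay": 0, "az": 0}, {"tx": 0, "ty": 0, "tz": 0, "ax": 0, "ay": 0, "az": 0}, {"tx": 0, "ty": 0, "tz": 0, "ax": 0, "ay": 0, "az": 0}, {"tx": 0, "ty": 0, "tz": 0, "ax": 0, "ay": 0, "az": 0}], hand=1)

```text
clock: 14.47
eef_pos: [0.6313, 0.0295, 0.1026]
eef_rot: [[0.189, 0.982, 0.002], [0.982, -0.189, -0.0], [0.0, 0.002, -1.0]]
wrist_force: [-0.1, -0.4, -0.2]
gripper_width: 0.0
finger_force: 0.0
```

Run:
```python
from workcell import arm
from h import *
s,c,p,d=shot(arm,'w7');print(s['clock'],s['eef_pos'],s['wrist_force'],rel(s,[.6308,.0302,.024],-11))
a=np.radians(-11);Rj=np.array([[np.cos(a),np.sin(a)],[-np.sin(a),np.cos(a)]])
print('tcp uv',Rj@s['eef_pos'][:2])
w=cloud(c,d,(0,0,640,480)).reshape(-1,3);w=w[(abs(w[:,2]-.056)<.003)];q=w[:,:2]@Rj.T
q=q[(q[:,0]>.59)&(q[:,0]<.64)]
k=q[q[:,1]>.09];print('left ear',len(k),np.percentile(k,[1,99],axis=0))
k=q[q[:,1]<-.05];print('right ear',len(k),np.percentile(k,[1,99],axis=0) if len(k) else 0)
# finger extents in tool frame
w=cloud(c,d,(0,0,640,480)).reshape(-1,3);t=(w-s['eef_pos'])@s['eef_rot'];t=t[(t[:,2]>-.03)&(t[:,2]<.003)&(abs(t[:,0])<.03)&(abs(t[:,1])<.03)];print('finger',t.min(0),t.max(0))
```

```text
14.4667 [0.63130027 0.02951828 0.10255123] [-0.12418658 -0.36343046 -0.23553647] (array([ 0.6, -0.8, 78.6]), array([ 0.1 , -0.  ,  0.08]))
tcp uv [0.61406915 0.14943371]Traceback (most recent call last):
  File "<stdin>", line 8, in <module>
    return _quantile_unchecked(
        a, q, axis, out, overwrite_input, method, keepdims, weights)
    return _ureduce(a,
                    func=_quantile_ureduce_func,
    ...<5 lines>...
                    overwrite_input=overwrite_input,
                    method=method)
    r = func(a, **kwargs)
    result = _quantile(arr,
                       quantiles=q,
    ...<2 lines>...
                       out=out,
                       weights=wgt)
    slices_having_nans = np.isnan(arr[-1, ...])
                                  ~~~^^^^^^^^^
IndexError: index -1 is out of bounds for axis 0 with size 0
```

View pics/w7.png

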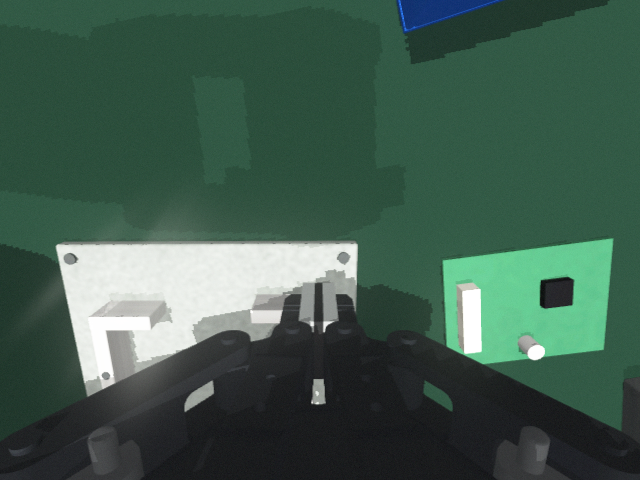

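The picture shows closed fingers at (318,300), just left of the far rail's left end and clear of the green board (443 and beyond). I'll descend, then push in small steps.

>>> drive_tool(plan=[{"tx": 0, "ty": 0, "tz": 30, "ax": 0, "ay": 0, "az": 0}, {"tx": 0, "ty": 0, "tz": 60, "ax": 0, "ay": 0, "az": 0}, {"tx": 0, "ty": 0, "tz": 74, "ax": 0, "ay": 0, "az": 0}, {"tx": 0, "ty": 0, "tz": 77, "ax": 0, "ay": 0, "az": 0}, {"tx": -8, "ty": 0, "tz": 77, "ax": 0, "ay": 0, "az": 0}, {"tx": -14, "ty": 0, "tz": 77, "ax": 0, "ay": 0, "az": 0}, {"tx": -18, "ty": 0, "tz": 77, "ax": 0, "ay": 0, "az": 0}, {"tx": -20, "ty": 0, "tz": 77, "ax": 0, "ay": 0, "az": 0}], hand=1)

```text
clock: 15.18
eef_pos: [0.6278, 0.0093, 0.0259]
eef_rot: [[0.192, 0.981, 0.002], [0.981, -0.192, -0.001], [-0.0, 0.003, -1.0]]
wrist_force: [-0.2, 0.6, 0.4]
gripper_width: 0.0003
finger_force: 0.0
```

>>> drive_tool(plan=[{"tx": 0, "ty": 0, "tz": 0, "ax": 0, "ay": 0, "az": 0}, {"tx": -1, "ty": 0, "tz": 0, "ax": 0, "ay": 0, "az": 0}, {"tx": -2, "ty": 0, "tz": 0, "ax": 0, "ay": 0, "az": 0}, {"tx": -2, "ty": 0, "tz": 0, "ax": 0, "ay": 0, "az": 0}], hand=1)

```text
clock: 15.52
eef_pos: [0.6268, 0.0085, 0.0246]
eef_rot: [[0.191, 0.982, 0.0], [0.982, -0.191, -0.0], [0.0, 0.0, -1.0]]
wrist_force: [0.1, -1.1, 0.6]
gripper_width: -0.0003
finger_force: 0.0
```

>>> drive_tool(plan=[{"tx": -1, "ty": 0, "tz": 0, "ax": 0, "ay": 0, "az": 0}, {"tx": -2, "ty": 0, "tz": 0, "ax": 0, "ay": 0, "az": 0}, {"tx": -2.5, "ty": 0, "tz": 0, "ax": 0, "ay": 0, "az": 0}, {"tx": -2.5, "ty": 0, "tz": 0, "ax": 0, "ay": 0, "az": 0}], hand=1)

```text
clock: 15.85
eef_pos: [0.6263, 0.006, 0.0244]
eef_rot: [[0.191, 0.982, -0.0], [0.982, -0.191, -0.0], [-0.0, -0.0, -1.0]]
wrist_force: [0.5, -0.1, -0.4]
gripper_width: -0.0003
finger_force: 0.0
```

>>> drive_tool(plan=[{"tx": -0.5, "ty": 0, "tz": 0, "ax": 0, "ay": 0, "az": 0}, {"tx": -1, "ty": 0, "tz": 0, "ax": 0, "ay": 0, "az": 0}, {"tx": -1.5, "ty": 0, "tz": 0, "ax": 0, "ay": 0, "az": 0}, {"tx": -1.5, "ty": 0, "tz": 0, "ax": 0, "ay": 0, "az": 0}], hand=1)

```text
clock: 16.18
eef_pos: [0.626, 0.0045, 0.0244]
eef_rot: [[0.191, 0.982, -0.0], [0.982, -0.191, 0.0], [-0.0, -0.0, -1.0]]
wrist_force: [-0.5, -0.5, 0.9]
gripper_width: 0.0
finger_force: 0.0
```

>>> drive_tool(plan=[{"tx": -0.5, "ty": 0, "tz": 0, "ax": 0, "ay": 0, "az": 0}, {"tx": -1, "ty": 0, "tz": 0, "ax": 0, "ay": 0, "az": 0}, {"tx": -1.5, "ty": 0, "tz": 0, "ax": 0, "ay": 0, "az": 0}, {"tx": -1.5, "ty": 0, "tz": 0, "ax": 0, "ay": 0, "az": 0}], hand=1)

```text
clock: 16.52
eef_pos: [0.626, 0.0044, 0.0245]
eef_rot: [[0.19, 0.982, 0.001], [0.982, -0.19, 0.002], [0.002, 0.0, -1.0]]
wrist_force: [1.8, 6.7, -0.5]
gripper_width: -0.0002
finger_force: 3.7
```

>>> drive_tool(plan=[{"tx": -0.4, "ty": 0, "tz": 0, "ax": 0, "ay": 0, "az": 0}, {"tx": -0.8, "ty": 0, "tz": 0, "ax": 0, "ay": 0, "az": 0}, {"tx": -1.2, "ty": 0, "tz": 0, "ax": 0, "ay": 0, "az": 0}, {"tx": -1.2, "ty": 0, "tz": 0, "ax": 0, "ay": 0, "az": 0}], hand=1)

```text
clock: 16.85
eef_pos: [0.6259, 0.0038, 0.0245]
eef_rot: [[0.19, 0.982, 0.001], [0.982, -0.19, 0.003], [0.003, 0.001, -1.0]]
wrist_force: [3.0, 10.6, -1.2]
gripper_width: -0.0001
finger_force: 5.3
```

>>> drive_tool(plan=[{"tx": -0.3, "ty": 0, "tz": 0, "ax": 0, "ay": 0, "az": 0}, {"tx": -0.6, "ty": 0, "tz": 0, "ax": 0, "ay": 0, "az": 0}, {"tx": -0.9, "ty": 0, "tz": 0, "ax": 0, "ay": 0, "az": 0}, {"tx": -1.2, "ty": 0, "tz": 0, "ax": 0, "ay": 0, "az": 0}, {"tx": -1.5, "ty": 0, "tz": 0, "ax": 0, "ay": 0, "az": 0}, {"tx": -1.8, "ty": 0, "tz": 0, "ax": 0, "ay": 0, "az": 0}, {"tx": -2.1, "ty": 0, "tz": 0, "ax": 0, "ay": 0, "az": 0}, {"tx": -2.1, "ty": 0, "tz": 0, "ax": 0, "ay": 0, "az": 0}], hand=1)

```text
clock: 17.52
eef_pos: [0.6255, 0.0018, 0.0245]
eef_rot: [[0.19, 0.982, 0.001], [0.982, -0.19, 0.003], [0.003, 0.001, -1.0]]
wrist_force: [3.1, 11.5, -0.5]
gripper_width: -0.0001
finger_force: 5.5
```

>>> drive_tool(plan=[{"tx": -0.3, "ty": 0, "tz": 0, "ax": 0, "ay": 0, "az": 0}, {"tx": -0.6, "ty": 0, "tz": 0, "ax": 0, "ay": 0, "az": 0}, {"tx": -0.8, "ty": 0, "tz": 0, "ax": 0, "ay": 0, "az": 0}, {"tx": -0.8, "ty": 0, "tz": 0, "ax": 0, "ay": 0, "az": 0}], hand=1)

```text
clock: 17.85
eef_pos: [0.6254, 0.0011, 0.0245]
eef_rot: [[0.19, 0.982, 0.001], [0.982, -0.19, 0.003], [0.003, 0.001, -1.0]]
wrist_force: [2.8, 10.1, -0.6]
gripper_width: -0.0002
finger_force: 5.5
```

Run:
```python
from workcell import arm
from h import *
s=arm.get_state();print(s['clock'],s['eef_pos'],s['wrist_force'])
c=arm.camera_info('top')
D=[];P=[]
for i in range(4):
  p,d=arm.snapshot('top');P.append(p);D.append(d)
P=np.mean(P,0)
cv2.imwrite('pics/top2.png',P[:,:,::-1]);
a=np.radians(-11);Rj=np.array([[np.cos(a),np.sin(a)],[-np.sin(a),np.cos(a)]])
for d in (np.load('pics/top0d.npy'),np.median(D,0)):
  w=cloud(c,d,(385,130,555,275)).reshape(-1,3);k=w[(w[:,2]>.0335)&(w[:,2]<.0385)][:,:2]@Rj.T
  n=k[(k[:,0]<.476)];f=k[(k[:,0]>.596)&(k[:,0]<.613)]
  print('near v',n[:,1].min(),n[:,1].max(),'far v',f[:,1].min(),f[:,1].max())
```

```text
17.85 [0.62538396 0.0010531  0.02445703] [ 2.76567885 10.11429134 -0.55629151]
near v -0.07852717886735708 0.10944708853003324 far v -0.07285625228042317 0.11495709430799257[ WARN:0@1.949] global loadsave.cpp:1063 imwrite_ Unsupported depth image for selected encoder is fallbacked to CV_8U.
Traceback (most recent call last):
ValueError: zero-size array to reduction operation minimum which has no identity
```

>>> drive_tool(plan=[{"tx": -0.3, "ty": 0, "tz": 0, "ax": 0, "ay": 0, "az": 0}, {"tx": -0.6, "ty": 0, "tz": 0, "ax": 0, "ay": 0, "az": 0}, {"tx": -0.6, "ty": 0, "tz": 0, "ax": 0, "ay": 0, "az": 0}], hand=1)

```text
clock: 18.3
eef_pos: [0.6253, 0.0005, 0.0244]
eef_rot: [[0.19, 0.982, 0.001], [0.982, -0.19, 0.003], [0.003, 0.001, -1.0]]
wrist_force: [3.0, 10.1, 0.1]
gripper_width: -0.0
finger_force: 5.5
```

>>> drive_tool(plan=[{"tx": 8, "ty": 0, "tz": 0, "ax": 0, "ay": 0, "az": 0}, {"tx": 20, "ty": 0, "tz": 0, "ax": 0, "ay": 0, "az": 0}, {"tx": 20, "ty": 0, "tz": -40, "ax": 0, "ay": 0, "az": 0}, {"tx": 20, "ty": 0, "tz": -80, "ax": 0, "ay": 0, "az": 0}, {"tx": 20, "ty": 0, "tz": -120, "ax": 0, "ay": 0, "az": -7}, {"tx": 10, "ty": -15, "tz": -150, "ax": 0, "ay": 0, "az": -14}, {"tx": -15, "ty": -30, "tz": -157, "ax": 0, "ay": 0, "az": -21}, {"tx": -45, "ty": -40, "tz": -157, "ax": 0, "ay": 0, "az": -28}], hand=1)

```text
clock: 18.97
eef_pos: [0.5771, -0.0369, 0.1845]
eef_rot: [[-0.301, 0.954, 0.005], [0.954, 0.301, -0.002], [-0.003, 0.005, -1.0]]
wrist_force: [0.5, -1.1, 0.7]
gripper_width: 0.0001
finger_force: 0.0
```

Run:
```python
from workcell import arm
from h import *
s=arm.get_state();print(s['clock'],s['eef_pos'],s['wrist_force'],rel(s,[.5485,-.1043,.1816],43.2))
```

```text
18.9667 [ 0.57708715 -0.03693824  0.18454452] [ 0.49401466 -1.09198331  0.655724  ] (array([-55.6, -47.6,   2.9]), array([  0.21,   0.24, -25.67]))
```

>>> drive_tool(plan=[{"tx": -20, "ty": -16, "tz": 2, "ax": 0, "ay": 0, "az": -7}, {"tx": -40, "ty": -32, "tz": 2, "ax": 0, "ay": 0, "az": -14}, {"tx": -55, "ty": -47, "tz": 2, "ax": 0, "ay": 0, "az": -21}, {"tx": -55, "ty": -47, "tz": 2, "ax": 0, "ay": 0, "az": -25.6}, {"tx": -55, "ty": -47, "tz": 2, "ax": 0, "ay": 0, "az": -25.6}, {"tx": -55, "ty": -47, "tz": 2, "ax": 0, "ay": 0, "az": -25.6}, {"tx": -55, "ty": -47, "tz": 2, "ax": 0, "ay": 0, "az": -25.6}], hand=-1)

```text
clock: 19.55
eef_pos: [0.5484, -0.1037, 0.1794]
eef_rot: [[-0.676, 0.737, -0.0], [0.737, 0.676, -0.0], [0.0, -0.0, -1.0]]
wrist_force: [-1.4, 0.9, 0.1]
gripper_width: 0.0833
finger_force: 0.0
```

Run:
```python
from workcell import arm
from h import *
s,c,P,D=reading(arm,[.5326,-.0888],5,'w8');print(s['clock'],s['eef_pos'],s['eef_rot'][:2,1])
g=P.mean(2)
L=sorted(lugs(c,P,D.astype(np.float32),.06,[.5326,-.0888],.06),key=lambda l:-l[0])[:2]
r0=int(np.mean([l[1][1] for l in L]))
print(r0,g[r0-6:r0+6].mean(0)[270:370].astype(int))
# compare rail ends in pictures before/after: wrist clouds
a=np.radians(-11);Rj=np.array([[np.cos(a),np.sin(a)],[-np.sin(a),np.cos(a)]])
for n in('w4','w6','w8'):
  f=np.load(f'pics/{n}.npz');cc=dict(K=f['K'],world_to_cam=f['T']);w=cloud(cc,f['d'],(0,0,640,480)).reshape(-1,3);q=w[abs(w[:,2]-.036)<.003][:,:2]@Rj.T
  F=q[(q[:,0]>.575)&(q[:,0]<.598)];N=q[(q[:,0]>.48)&(q[:,0]<.502)]
  for k in(F,N):
    for e in (k[k[:,1]>.07][:,1],k[k[:,1]<-.04][:,1]): print(n,'leg v',len(e),np.percentile(e,[3,97]).round(4) if len(e)>20 else '')
```

```text
333 [280.32 205.6 ] z 0.0603 [ 0.5135 -0.1071  0.06  ] ((280.5, 205.5), (29.0, 11.0), 90.0)
327 [346.98 205.46] z 0.061 [ 0.55   -0.0734  0.06  ] ((347.0, 205.5), (29.0, 10.0), 90.0)
averaged lug dist 49.64638632521474 ang 42.690340319577125 mid [ 0.53171643 -0.0902507   0.06      ]
19.55 [ 0.5484054  -0.10366294  0.17941133] [0.73706487 0.67582199]
205 [172 163 135 111 138 184 197 197 198 199 199 199 199 197 170 114 104 104
 104 124 152 157 158 158 156 159 159 158 162 163 160 156 153 160 165 168
 166 165 168 167 162 157 158 159 154 155 158 156 156 159 158 157 162 163
 156 152 155 158 154 153 150 137 113 101 102 101 101 101 101  97  89  95
 147 195 201 201 202 202 203 203 204 200 180 159 165 162 155 152 156 158
 157 160 162 158 160 162 159 161 165 163]
w4 leg v 455 [0.1019 0.1112]
w4 leg v 342 [-0.0754 -0.066 ]
w4 leg v 347 [0.0967 0.1062]
w4 leg v 271 [-0.0808 -0.0711]
w6 leg v 365 [0.1025 0.112 ]
w6 leg v 281 [-0.0749 -0.0655]
w6 leg v 432 [0.0973 0.1068]
w6 leg v 327 [-0.0801 -0.0706]
w8 leg v 362 [0.0985 0.1079]
w8 leg v 287 [-0.0789 -0.0694]
w8 leg v 441 [0.0973 0.1068]
w8 leg v 330 [-0.08   -0.0705]
```

Run:
```python
from h import *
a=np.radians(-11);Rj=np.array([[np.cos(a),np.sin(a)],[-np.sin(a),np.cos(a)]])
for n in('w4','r','w6','w8'):
  f=np.load(f'pics/{n}.npz');cc=dict(K=f['K'],world_to_cam=f['T']);w=cloud(cc,f['d'],(0,0,640,480)).reshape(-1,3);q=w[abs(w[:,2]-.036)<.003][:,:2]@Rj.T
  for nm,u0 in(('near',.471),('far',.606)):
    k=q[(abs(q[:,0]-u0)<.009)&(abs(q[:,1]-.016)<.065)]
    # edges per v bin: min & max
    b=np.digitize(k[:,1],np.arange(-.05,.082,.004));lo=[];hi=[];vc=[]
    for i in np.unique(b):
      z=k[b==i]
      if len(z)>15: lo.append(np.percentile(z[:,0],4));hi.append(np.percentile(z[:,0],96));vc.append(z[:,1].mean())
    m=(np.array(lo)+hi)/2;ww=np.array(hi)-lo;g=abs(ww-np.median(ww))<.0012
    print(n,nm,g.sum(),'tilt deg',np.degrees(np.polyfit(np.array(vc)[g],m[g],1)[0]).round(3),'u',np.median(m).round(4),'w',np.median(ww).round(4))
  P=cv2.imread(f'pics/{n}.png').astype(float).mean(2);d=f['d'];w=cloud(cc,d,(0,0,640,480))
  m=(abs(w[...,2]-.0605)<.004)&(np.linalg.norm(w[...,:2]-[.532,-.088],axis=2)<.05)
  # centroid of each lug top from height alone: average left/right edge column over rows
  N,l,st,ce=cv2.connectedComponentsWithStats(m.astype(np.uint8))
  o=[]
  for i in np.argsort(-st[1:,4])[:2]+1: o.append((ce[i],st[i]))
  o.sort(key=lambda t:t[0][0]);X=[cast(cc,t[0],.06)[0] for t in o];print('  depth-only lugs',o[0][0].round(2),o[1][0].round(2),'dist',np.linalg.norm(X[1]-X[0])*1000,[t[1] for t in o])
```

```text
w4 near 33 tilt deg -0.296 u 0.4708 w 0.009
w4 far 33 tilt deg -0.331 u 0.6063 w 0.0092
  depth-only lugs [287.17 196.34] [348.92 196.32] dist 46.11449008055104 [array([282, 182,  12,  30, 322], dtype=int32), array([344, 182,  11,  30, 321], dtype=int32)]
r near 33 tilt deg -0.306 u 0.4709 w 0.009
r far 33 tilt deg -0.283 u 0.6063 w 0.0091
  depth-only lugs [287.98 196.11] [349.53 196.36] dist 45.78024871641157 [array([282, 182,  12,  30, 322], dtype=int32), array([344, 182,  12,  30, 327], dtype=int32)]
w6 near 33 tilt deg -0.339 u 0.4704 w 0.0091
w6 far 33 tilt deg -0.266 u 0.6058 w 0.009
  depth-only lugs [280.93 203.63] [351.92 203.34] dist 53.22727565938768 [array([275, 189,  12,  30, 319], dtype=int32), array([347, 189,  11,  30, 322], dtype=int32)]
w8 near 33 tilt deg -0.281 u 0.4704 w 0.0091
w8 far 33 tilt deg -0.305 u 0.6059 w 0.0091
  depth-only lugs [279.88 206.15] [346.97 205.57] dist 49.98237779532768 [array([274, 192,  12,  30, 329], dtype=int32), array([342, 191,  11,  30, 324], dtype=int32)]
```

Leg alignment, corrected for the jig's yaw, and the lug separations agree: about 0.6 mm of rail travel is left (4.0 mm done). I'll push once more.

>>> drive_tool(plan=[{"tx": 6, "ty": 20, "tz": 0, "ax": 0, "ay": 0, "az": 7}, {"tx": 12, "ty": 43, "tz": 0, "ax": 0, "ay": 0, "az": 14}, {"tx": 18, "ty": 66, "tz": 5, "ax": 0, "ay": 0, "az": 21}, {"tx": 24, "ty": 89, "tz": 15, "ax": 0, "ay": 0, "az": 28}, {"tx": 30, "ty": 112, "tz": 30, "ax": 0, "ay": 0, "az": 35}, {"tx": 36, "ty": 132, "tz": 50, "ax": 0, "ay": 0, "az": 42}, {"tx": 42.5, "ty": 151, "tz": 70, "ax": 0, "ay": 0, "az": 49}, {"tx": 42.5, "ty": 151, "tz": 77, "ax": 0, "ay": 0, "az": 53.5}], hand=1)

```text
clock: 20.47
eef_pos: [0.6305, 0.0325, 0.0992]
eef_rot: [[0.193, 0.981, -0.004], [0.981, -0.193, 0.001], [0.001, -0.004, -1.0]]
wrist_force: [-1.6, 0.4, 0.0]
gripper_width: 0.0003
finger_force: 0.0
```

>>> drive_tool(plan=[{"tx": 0, "ty": 0, "tz": 0, "ax": 0, "ay": 0, "az": 0}, {"tx": 0, "ty": 0, "tz": 0, "ax": 0, "ay": 0, "az": 0}, {"tx": 0, "ty": 0, "tz": 30, "ax": 0, "ay": 0, "az": 0}, {"tx": 0, "ty": 0, "tz": 60, "ax": 0, "ay": 0, "az": 0}, {"tx": 0, "ty": 0, "tz": 74, "ax": 0, "ay": 0, "az": 0}, {"tx": -8, "ty": 0, "tz": 77, "ax": 0, "ay": 0, "az": 0}, {"tx": -16, "ty": 0, "tz": 77, "ax": 0, "ay": 0, "az": 0}, {"tx": -20, "ty": 0, "tz": 77, "ax": 0, "ay": 0, "az": 0}], hand=1)

```text
clock: 21.13
eef_pos: [0.6275, 0.0076, 0.0272]
eef_rot: [[0.189, 0.982, 0.003], [0.982, -0.189, -0.001], [-0.0, 0.003, -1.0]]
wrist_force: [0.2, 0.7, -0.3]
gripper_width: 0.0001
finger_force: 0.0
```

>>> drive_tool(plan=[{"tx": -1, "ty": 0, "tz": 0, "ax": 0, "ay": 0, "az": 0}, {"tx": -2, "ty": 0, "tz": 0, "ax": 0, "ay": 0, "az": 0}, {"tx": -3, "ty": 0, "tz": 0, "ax": 0, "ay": 0, "az": 0}, {"tx": -3, "ty": 0, "tz": 0, "ax": 0, "ay": 0, "az": 0}, {"tx": -3, "ty": 0, "tz": 0, "ax": 0, "ay": 0, "az": 0}], hand=1)

```text
clock: 21.55
eef_pos: [0.6263, 0.0066, 0.0257]
eef_rot: [[0.189, 0.982, 0.0], [0.982, -0.189, -0.0], [0.0, 0.0, -1.0]]
wrist_force: [-0.1, -0.2, -0.1]
gripper_width: -0.0001
finger_force: 0.0
```

>>> drive_tool(plan=[{"tx": -1.5, "ty": 0, "tz": 0, "ax": 0, "ay": 0, "az": 0}, {"tx": -3, "ty": 0, "tz": 0, "ax": 0, "ay": 0, "az": 0}, {"tx": -4.5, "ty": 0, "tz": 0, "ax": 0, "ay": 0, "az": 0}, {"tx": -5.5, "ty": 0, "tz": 0, "ax": 0, "ay": 0, "az": 0}, {"tx": -5.5, "ty": 0, "tz": 0, "ax": 0, "ay": 0, "az": 0}], hand=1)

```text
clock: 21.97
eef_pos: [0.6251, 0.0009, 0.0254]
eef_rot: [[0.189, 0.982, -0.0], [0.982, -0.189, -0.0], [-0.0, -0.0, -1.0]]
wrist_force: [0.1, -0.3, -1.0]
gripper_width: 0.0002
finger_force: 0.0
```

>>> drive_tool(plan=[{"tx": -0.3, "ty": 0, "tz": 0, "ax": 0, "ay": 0, "az": 0}, {"tx": -0.6, "ty": 0, "tz": 0, "ax": 0, "ay": 0, "az": 0}, {"tx": -0.9, "ty": 0, "tz": 0, "ax": 0, "ay": 0, "az": 0}, {"tx": -1.2, "ty": 0, "tz": 0, "ax": 0, "ay": 0, "az": 0}, {"tx": -1.2, "ty": 0, "tz": 0, "ax": 0, "ay": 0, "az": 0}], hand=1)

```text
clock: 22.38
eef_pos: [0.625, 0.0005, 0.0254]
eef_rot: [[0.189, 0.982, 0.0], [0.982, -0.189, 0.001], [0.001, 0.0, -1.0]]
wrist_force: [1.3, 4.4, -0.3]
gripper_width: 0.0002
finger_force: 2.4
```

>>> drive_tool(plan=[{"tx": -0.3, "ty": 0, "tz": 0, "ax": 0, "ay": 0, "az": 0}, {"tx": -0.6, "ty": 0, "tz": 0, "ax": 0, "ay": 0, "az": 0}, {"tx": -0.9, "ty": 0, "tz": 0, "ax": 0, "ay": 0, "az": 0}, {"tx": -1.2, "ty": 0, "tz": 0, "ax": 0, "ay": 0, "az": 0}, {"tx": -1.2, "ty": 0, "tz": 0, "ax": 0, "ay": 0, "az": 0}, {"tx": -1.2, "ty": 0, "tz": 0, "ax": 0, "ay": 0, "az": 0}], hand=1)

```text
clock: 22.88
eef_pos: [0.625, 0.0004, 0.0254]
eef_rot: [[0.189, 0.982, 0.001], [0.982, -0.189, 0.002], [0.002, 0.0, -1.0]]
wrist_force: [3.5, 9.2, -0.6]
gripper_width: -0.0002
finger_force: 5.3
```

Run:
```python
from workcell import arm
s=arm.get_state();p=s['eef_pos'];print(p,s['wrist_force'],'v',.19081*p[0]+.98163*p[1])
```

```text
[6.25005415e-01 4.35372813e-04 2.54466883e-02] [ 3.50725217  9.23385526 -0.64426054] v 0.11968465819811808
```

Not yet slid, force 9.9 N. Another 0.6 mm.

>>> drive_tool(plan=[{"tx": -0.2, "ty": 0, "tz": 0, "ax": 0, "ay": 0, "az": 0}, {"tx": -0.4, "ty": 0, "tz": 0, "ax": 0, "ay": 0, "az": 0}, {"tx": -0.6, "ty": 0, "tz": 0, "ax": 0, "ay": 0, "az": 0}, {"tx": -0.6, "ty": 0, "tz": 0, "ax": 0, "ay": 0, "az": 0}], hand=1)

```text
clock: 23.22
eef_pos: [0.6249, -0.0001, 0.0254]
eef_rot: [[0.188, 0.982, 0.001], [0.982, -0.188, 0.002], [0.003, 0.0, -1.0]]
wrist_force: [3.9, 10.0, -0.3]
gripper_width: -0.0001
finger_force: 5.5
```

Run:
```python
from workcell import arm
s=arm.get_state();p=s['eef_pos'];print(p,s['wrist_force'],'v',.19081*p[0]+.98163*p[1])
```

```text
[ 6.24909586e-01 -7.46369016e-05  2.54381041e-02] [ 3.86110902  9.98409197 -0.29852357] v 0.11916573222527087
```

>>> drive_tool(plan=[{"tx": 8, "ty": 0, "tz": 0, "ax": 0, "ay": 0, "az": 0}, {"tx": 20, "ty": 0, "tz": 0, "ax": 0, "ay": 0, "az": 0}, {"tx": 20, "ty": 0, "tz": -40, "ax": 0, "ay": 0, "az": 0}, {"tx": 20, "ty": 0, "tz": -80, "ax": 0, "ay": 0, "az": 0}, {"tx": 20, "ty": 0, "tz": -120, "ax": 0, "ay": 0, "az": -7}, {"tx": 10, "ty": -15, "tz": -150, "ax": 0, "ay": 0, "az": -14}, {"tx": -15, "ty": -30, "tz": -157, "ax": 0, "ay": 0, "az": -21}, {"tx": -45, "ty": -40, "tz": -157, "ax": 0, "ay": 0, "az": -28}], hand=1)

```text
clock: 23.88
eef_pos: [0.5768, -0.0375, 0.1855]
eef_rot: [[-0.303, 0.953, 0.005], [0.953, 0.303, -0.002], [-0.003, 0.004, -1.0]]
wrist_force: [0.8, 0.1, 0.4]
gripper_width: 0.0
finger_force: 0.0
```

>>> drive_tool(plan=[{"tx": -20, "ty": -16, "tz": 1, "ax": 0, "ay": 0, "az": -7}, {"tx": -40, "ty": -32, "tz": 1, "ax": 0, "ay": 0, "az": -14}, {"tx": -55, "ty": -47, "tz": 1, "ax": 0, "ay": 0, "az": -21}, {"tx": -55, "ty": -47, "tz": 1, "ax": 0, "ay": 0, "az": -25.6}, {"tx": -55, "ty": -47, "tz": 1, "ax": 0, "ay": 0, "az": -25.6}, {"tx": -55, "ty": -47, "tz": 1, "ax": 0, "ay": 0, "az": -25.6}, {"tx": -55, "ty": -47, "tz": 1, "ax": 0, "ay": 0, "az": -25.6}], hand=-1)

```text
clock: 24.47
eef_pos: [0.5483, -0.1042, 0.1814]
eef_rot: [[-0.677, 0.736, -0.0], [0.736, 0.677, -0.0], [-0.0, -0.0, -1.0]]
wrist_force: [-0.3, 0.3, 0.9]
gripper_width: 0.0829
finger_force: 0.0
```

Run:
```python
from workcell import arm
from h import *
s,c,P,D=reading(arm,[.5326,-.0888],5,'w9');print(s['clock'],s['eef_pos'],s['eef_rot'][:2,1])
g=P.mean(2);L=sorted(lugs(c,P,D.astype(np.float32),.06,[.5326,-.0888],.06),key=lambda l:-l[0])[:2]
r0=int(np.mean([l[1][1] for l in L]));print(r0,g[r0-6:r0+6].mean(0)[270:370].astype(int))
a=np.radians(-10.7);Rj=np.array([[np.cos(a),np.sin(a)],[-np.sin(a),np.cos(a)]])
for sg in(-10.7,-11.3):
 a=np.radians(sg);Rj=np.array([[np.cos(a),np.sin(a)],[-np.sin(a),np.cos(a)]])
 for n in('w4','w6','w8','w9'):
  f=np.load(f'pics/{n}.npz');cc=dict(K=f['K'],world_to_cam=f['T']);w=cloud(cc,f['d'],(0,0,640,480)).reshape(-1,3);q=w[abs(w[:,2]-.036)<.003][:,:2]@Rj.T
  mid=.5385;F=q[(abs(q[:,0]-.5865)<.012)];N=q[(abs(q[:,0]-.491)<.011)]
  o=[]
  for k in(F,N):
    for e in (k[k[:,1]>.07][:,1],k[k[:,1]<-.04][:,1]): o.append(np.percentile(e,[4,96]).mean())
  k=q[(abs(q[:,0]-.606)<.008)&(abs(q[:,1]-.016)<.06)];print(sg,n,'offset far-near mm',1000*(o[0]-o[2]).round(5),1000*(o[1]-o[3]).round(5),'tilt',np.degrees(np.polyfit(k[:,1],k[:,0],1)[0]).round(2))
```

```text
322 [281.09 205.26] z 0.0604 [ 0.5137 -0.1075  0.06  ] ((281.0, 205.5), (29.0, 10.0), 90.0)
320 [346.88 204.38] z 0.061 [ 0.5495 -0.0735  0.06  ] ((347.0, 204.5), (29.0, 10.0), 90.0)
averaged lug dist 49.34680055538085 ang 43.43935490234815 mid [ 0.53158583 -0.09050875  0.06      ]
24.4667 [ 0.54829991 -0.10416591  0.18142566] [0.73592758 0.67706024]
204 [176 171 158 127 107 140 187 198 198 199 199 199 199 200 197 165 105 104
 105 107 131 156 160 161 157 159 161 160 159 161 160 154 149 153 161 165
 168 164 159 160 161 161 159 160 159 155 157 159 155 158 160 157 158 162
 159 154 150 157 155 152 134 109 101 101 101 101 101 101 101  97  87 109
 165 200 202 202 203 203 203 203 204 195 172 162 158 160 160 156 159 162
 160 162 164 162 161 164 161 160 165 164]
-10.7 w4 offset far-near mm 4.53 4.56 tilt -0.01
-10.7 w6 offset far-near mm 4.57 4.590000000000001 tilt 0.02
-10.7 w8 offset far-near mm 0.65 0.5900000000000001 tilt 0.0
-10.7 w9 offset far-near mm 0.030000000000000002 0.01 tilt 0.01
-11.3 w4 offset far-near mm 5.55 5.56 tilt -0.61
-11.3 w6 offset far-near mm 5.6 5.62 tilt -0.61
-11.3 w8 offset far-near mm 1.6700000000000002 1.6199999999999999 tilt -0.58
-11.3 w9 offset far-near mm 1.0399999999999998 1.0399999999999998 tilt -0.6
```

The rails are now aligned to about 0.02 mm. The second reading's lug distance is 49.35 mm, against the 49.32 mm mean of the two diagonals. The arm is clear, so I'm handing in.

```bash
python3 -c "
from workcell import arm
print(arm.finish_job())"
```

```text
the job is handed in; nothing more can be done
None
```

I read both diagonals in order (about 12.8 mm and 5.1 mm) and pushed the far rail about 4.6 mm to the right, at 12 N or less in every force reading. By camera it is now square to within a few tenths of a mm; I left the rule on the second diagonal without re-reading the first, and handed in at about 25 s.

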